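# Make up the cloth viewer: lens, retaining ring, spares, cover

## Robot

A 6-joint arm with a two-finger parallel gripper is mounted at the origin on the work surface. World frame = base frame: x ahead of the robot, y to its left, z up, the work surface at z = 0. Lengths are in m, angles in rad, forces in N, time in s.
With the tool pointing down it reaches from about 0.4 to 0.825 m from the base axis. Payload 7 kg.
Tool frame: the origin (TCP) lies midway between the tips of the shut fingers; the grasp point (between the pads) lies 19 mm behind it (tcp_to_grasp is the distance from the TCP to the grasp point, in m); z points along the fingers, y is the line along which they close (so a half turn about z gives the same grasp; the last joint's range is limited). The gripper opens to 88 mm and grips with 3 to 60 N. Pads are 19 mm wide; open, the fingers measure 130 mm over their backs; the gripper's body (78 mm by 193 mm) begins 47 mm behind the grasp point.
Start: joints at [1.475, 0.359, 0.012, 0, -1.224, -0.288], TCP at [0.253, 0.626, 0.227] pointing down, gripper open.
Joint ranges: [-3.07, 3.07], [-1.43, 2.12], [-1.02, 1.25], [-3.03, 1.67], [-3.05, -0], [-3.03, 3.03]. Speed limits (rad/s): [2.39, 2.39, 3.01, 3.14, 3.14, 3.14].

## Interface

Orientations are given as a unit quaternion [x, y, z, w].
In Python, from bench import * gives the robot as it stands.
- The arm moves only by the tool step_arm, never from a script. Its argument "series" is a list of rows, each an object with "delta_pos": the shift along the tool's x, y, z in mm, a list of three; "yaw": the turn about the tool's z in degrees. In form: [{"delta_pos": [dx, dy, dz], "yaw": yaw}, ...]. A call has 1 to 10 rows; each row is the pose to reach, as a shift and turn from the pose commanded when the call began, along the tool's axes at that moment; what a row does not reach only later rows make up. A row lasts 1/8 s, in which the tool goes at most 62.5 mm and 10.7 degrees, less where a joint would pass 70% of its speed; a pose out of reach is approached as far as the arm can. A call with a gripper value outside its range is refused whole. "claw" is the opening in per cent of the stroke, from 0 (shut) to 100 (fully open), set as the call begins (left out, the last holds). The fingers move at their own pace and stop on an object; "newtons" is the grip in N (left out, the last holds). Time passes only in rows, so rows that repeat a pose let the fingers close. It gives the time, the measured TCP pose, the force, the opening and the grip force at its end, in the units of the state.
- read_state(): the state, without advancing time (a new reading comes with each control period).
- read_camera(name): name is "side" or "top" or "wrist"; returns the picture (420x560x3 uint8, blue, green, red); there is no depth.
- camera_info(name): a dict with "vertical_fov" (degrees; the focal length in pixels is half the picture's height over the tangent of half this angle, whatever the lens; pixels are square), "cx", "cy" (the principal point, pixels), "k1" (the pictures are not rectified: a ray, as slopes to the right and down, at radius r is drawn at 1 + k1 r^2 times it, then the intrinsics apply), "pose" (4x4, takes a point from camera to world coordinates). Camera axes: x right, y down, z forward; pixel columns grow to the right and rows downward; lengths in m; the calibration is good to about 2 mm. A picture is of the moment at which its call begins: read the wrist's pose just before it. camera_info takes no time and is no camera call; for the wrist camera it gives the pose at the moment of the call.
- job_done(): hands the job in; it is judged then, once.
Trained networks look in the newest picture that a camera, given by its name, has taken for a name from the list of things; names that differ only in an ending like _2 or _b are one class to them, and where a whole thing is asked for, a point or a joint stands for the part that bears it (a point fixed in the world has none). Each returns a list of dicts, best first, with "conf" (0 to 1); they miss things now and then, are a little off and sometimes report something else, mostly with a low value. They report only what shows in the picture. A call takes as long as a camera call. They do not tell look-alikes from the thing itself.
- boxes_of(camera, target): "at" ([x, y, z] in m, in the coordinates of the camera as it stood for that picture, good to about 4 mm: the middle of the surface that is visible of it).
The state is a dict: "time": time; "qpos": joint angles; "qvel": joint speeds; "joint_torque": joint torques, N m; "position": TCP position; "ee_rot": TCP orientation; "contact_force": force on the tool from outside, world axes, zero at the start; "torque": the same for the moment, N m; "width": finger opening in m; "gripper_force": force on a finger pad.
Only numpy, scipy, OpenCV 4.12 (cv2) and the standard library are available. Lean on these libraries where they do the work, as an engineer would, in place of code of your own. Each camera call takes 0.05 s, during which the arm holds its last target. There are 200 camera calls.

## Task

Get the bench cloth viewer ready: drop the brass-rimmed clear lens flat into the brass cell, set the black retaining ring over it (collar up) and screw it clockwise until it is snug at its stop, and lay each black-rimmed spare lens on the table flat in a rest of its own on the viewer's base. Last of all, push the heavy blue cover down until it is fully shut, gently, without letting it slam. Turn the thread only with the ring, and leave the other things on the table where they are.

Things in the scene. Friction and masses are not known exactly. Their poses are not given: they have to be found in the camera images.
- viewer: The viewer's fixed grey base plate, 280 (x) by 230 (y) by 14 mm, which carries cell, three rests and cover. Origin: centre of its underside on the table; z up; the cover's hinge runs along its +y edge.
- cell_seat (a point): Centre of the brass cell's seat, 22 mm above the table, axes as the viewer's. The cell is a round cup: bore 47 mm across and 6 mm deep (rim 28 mm above the table), outside 53 mm. A lens in it stands 6 mm proud.
- thread (a joint): Dark steel threaded collar round the cell, 84 mm across, flat top face 24 mm above the table at 0, with two opposite yellow stops on it (7 mm square, 6 mm high, 38 mm from the axis). Value: turn clockwise seen from above, 0 to 2.2 rad (hard stop = snug; 2.05 counts). It sinks 4 mm over its travel like a screw and stays where left (friction 0.06 N m).
- thread_stop (a point): Point on the collar's top face at one yellow stop (the other is opposite), 38 mm from the axis; turns and sinks with the collar.
- ring: Black retaining ring, 70 g, 38 mm high, standing collar up on the table. Below, a hollow skirt 66 mm across (bore 57 mm, fits over cell and lens), 19.5 mm high with its top. On its foot two opposite red ears along the ring's x, 9 mm wide, 7 mm high, reaching 41 mm from the axis. Origin: centre of its underside; z up. Snug, its underside is 2 mm below the height of cell_seat.
- ring_collar (a point): Middle of the ring's knurled grip collar, 46 mm across and 18.5 mm high, 29 mm above the ring's underside. The ring is set flat on the thread collar, ears between the yellow stops (not on them); turned clockwise, the ears meet the stops and drive the thread. It may be let go and gripped again at any angle.
- lens: The lens to fit: flat disc 44 mm across, 12 mm thick, 45 g, brass rim, clear pale glass on top. Lies flat on the table. Origin: centre of its underside, z up.
- spare_amber: Spare filter lens, may be absent (None): flat disc 44 mm across, 12 mm thick, 45 g, black rim, amber glass on top. Lies flat on the table. Origin: centre of its underside, z up.
- spare_green: Spare filter lens, may be absent (None): flat disc 44 mm across, 12 mm thick, 45 g, black rim, green glass on top. Lies flat on the table. Origin: centre of its underside, z up.
- spare_red: Spare filter lens, may be absent (None): flat disc 44 mm across, 12 mm thick, 45 g, black rim, red glass on top. Lies flat on the table. Origin: centre of its underside, z up.
- rest0 (a point): Nearest (viewer -x) rest for a spare lens: centre of its white floor on the base plate, 14 mm above the table; a round aluminium rim 48 mm inside, 55 mm outside, 4 mm high. Any spare may go in any rest, one each.
- rest1 (a point): Middle rest for a spare lens: centre of its white floor on the base plate, 14 mm above the table; a round aluminium rim 48 mm inside, 55 mm outside, 4 mm high. Any spare may go in any rest, one each.
- rest2 (a point): Farthest (viewer +x) rest for a spare lens: centre of its white floor on the base plate, 14 mm above the table; a round aluminium rim 48 mm inside, 55 mm outside, 4 mm high. Any spare may go in any rest, one each.
- cover (a joint): Angle of the heavy blue steel cover (0.9 kg), a box lid 280 mm along the hinge, 230 mm across and 60 mm deep with 4 mm walls, open below. 0 = shut, about 1.5 to 1.7 = standing open at the viewer's +y side. Stiff hinge: it stays where it is left and must be pushed all the way (1 to 2 N m). Slamming: closing faster than 1.2 rad/s in the last 0.35 rad.
- cover_hinge (a point): Middle of the cover's hinge line, 14 mm above the table; the line runs along this point's x (as the viewer's x). At angle a the cover's rim stands out from it along (-y cos a, z sin a).
- cover_push (a point): Centre of the black rubber pad on the cover's outer face (the top when shut), 190 mm from the hinge line across the cover and 60 mm above the rim plane. Its z is the outward normal of that face, its -y points away from the hinge.
- chalk: Bystander: blue chalk block, 30 x 18 x 7 mm.
- tape_coil: Bystander: yellow tape coil, 52 mm across, 16 mm high.
- thimble_dish: Bystander: small blue dish, 64 mm across, 18 mm high.
- cone_navy: Bystander: navy thread cone, 68 mm across, 112 mm high, standing.
- cone_tan: Bystander: tan thread cone, 68 mm across, 112 mm high, standing.
- awl: Bystander: wooden-handled awl lying, 145 mm long along x, 26 mm thick, origin near its middle.
- weight: Bystander: steel cloth weight, 90 x 40 x 30 mm.
Mind the look-alikes: they are no part of the job. Leave any purple look-alike of the spare_amber alone.

How it is judged:
On the way, in this order (a step that is already met when the one before it is completed fails the run):
1. the lens lies flat in the cell, let go (horizontal distance between lens and cell_seat below 0.004 m and z of lens in the frame of cell_seat below 0.002 m and angle between lens's own z axis and vertical below 0.08 rad and contact force between the fingers and lens below 0.3 N), for 0.2 s.
2. the ring is on over the lens and screwed to its stop (horizontal distance between lens and cell_seat below 0.004 m and z of lens in the frame of cell_seat below 0.002 m and angle between each of lens, ring's own z axis and vertical below 0.08 rad and horizontal distance between ring and cell_seat below 0.005 m and z of ring in the frame of cell_seat below 0.001 m and value of joint thread above 2.05 rad), for 0.2 s.
3. the cover is shut with every spare in a rest (all of step 2 and ((horizontal distance between spare_amber and rest0 below 0.006 m and z of spare_amber in the frame of rest0 below 0.003 m and angle between spare_amber's own z axis and vertical below 0.1 rad) or (horizontal distance between spare_amber and rest1 below 0.006 m and z of spare_amber in the frame of rest1 below 0.003 m and angle between spare_amber's own z axis and vertical below 0.1 rad) or (horizontal distance between spare_amber and rest2 below 0.006 m and z of spare_amber in the frame of rest2 below 0.003 m and angle between spare_amber's own z axis and vertical below 0.1 rad)) and ((horizontal distance between spare_green and rest0 below 0.006 m and z of spare_green in the frame of rest0 below 0.003 m and angle between spare_green's own z axis and vertical below 0.1 rad) or (horizontal distance between spare_green and rest1 below 0.006 m and z of spare_green in the frame of rest1 below 0.003 m and angle between spare_green's own z axis and vertical below 0.1 rad) or (horizontal distance between spare_green and rest2 below 0.006 m and z of spare_green in the frame of rest2 below 0.003 m and angle between spare_green's own z axis and vertical below 0.1 rad)) and ((horizontal distance between spare_red and rest0 below 0.006 m and z of spare_red in the frame of rest0 below 0.003 m and angle between spare_red's own z axis and vertical below 0.1 rad) or (horizontal distance between spare_red and rest1 below 0.006 m and z of spare_red in the frame of rest1 below 0.003 m and angle between spare_red's own z axis and vertical below 0.1 rad) or (horizontal distance between spare_red and rest2 below 0.006 m and z of spare_red in the frame of rest2 below 0.003 m and angle between spare_red's own z axis and vertical below 0.1 rad)) and value of joint cover below 0.03 rad), for 0.2 s.
At the end, for the whole second after the job is handed in: Lens flat on the cell seat (within 4 mm); ring level over it (within 5 mm, underside at most 1 mm above seat height), thread turned at least 2.05 rad; each spare present flat in a rest (within 6 mm of its centre); cover shut within 0.03 rad; all at rest (all of step 3 and velocity of joint cover above -0.05 rad/s and linear speed of ring below 0.02 m/s); the robot touches nothing.
It fails at once if the cover slams: it closes faster than 1.2 rad/s in its last 0.35 rad (value of joint cover below 0.35 rad and velocity of joint cover below -1.2 rad/s).
It fails at once if the thread is turned past 0.7 rad without the ring on it (value of joint thread above 0.7 rad and horizontal distance between ring and cell_seat above 0.02 m).
It fails at once if a bystander (chalk, tape coil, dish, thread cones, awl, weight) is moved more than 4 cm (distance of any of chalk, tape_coil, thimble_dish, cone_navy, cone_tan, awl, weight from where it was at the start of the episode above 0.04 m).
Of spare_amber, spare_green, spare_red only 1 to 3 are there at a start; the rules pass over those that are not, and their reading is None.
At some moment in a run one of lens, spare_amber, spare_green, spare_red may be knocked a few centimetres aside while the robot is not near it.
Once in a run the grip may slacken for a moment while it holds something.
It also fails if it takes over 210 s, if anything falls off the work surface, if the arm or the gripper's body presses on something with over 40 N, if the wrist force passes 120 N, or if a joint passes its speed limit or range.

## Working session

There is one attempt and no reset: what is moved stays moved. The work goes in short steps, Python scripts to look and compute and a tool call to move; the robot and the scene stay as the last step left them, time stands still between calls to the robot, and variables do not carry over. Pictures are saved under pics/ and viewed, at most 16 in all, crops included, and the job is handed in when it is done.

Besides the shell and the picture viewer there is one more tool, called after ">>>" as a command line: name --argument value ..., lists and objects as JSON in quotes. step_arm: Moves the arm, as the interface text tells. Its arguments: {"type":"object","properties":{"series":{"type":"array"},"claw":{"type":"number"},"newtons":{"type":"number"}},"required":["series"]}

```bash
ls; mkdir -p pics; cat > h.py <<'E'
from bench import *
import numpy as np, cv2
from scipy.spatial.transform import Rotation as R
def snap(cam,fn=None):
    ci=camera_info(cam); im=read_camera(cam)
    if fn: cv2.imwrite('pics/'+fn,im)
    return ci,im
def K(ci):
    f=210/np.tan(np.radians(ci['vertical_fov'])/2); return f
def ray(ci,u,v):
    f=K(ci); xd=(u-ci['cx'])/f; yd=(v-ci['cy'])/f
    x,y=xd,yd
    for _ in range(20):
        s=1+ci['k1']*(x*x+y*y); x,y=xd/s,yd/s
    P=np.array(ci['pose']); return P[:3,3],P[:3,:3]@np.array([x,y,1.])
def px2w(ci,u,v,z):
    o,d=ray(ci,u,v); return o+d*(z-o[2])/d[2]
def w2px(ci,p):
    P=np.array(ci['pose']); c=P[:3,:3].T@(np.array(p)-P[:3,3]); x,y=c[0]/c[2],c[1]/c[2]
    s=1+ci['k1']*(x*x+y*y); f=K(ci); return np.array([f*x*s+ci['cx'],f*y*s+ci['cy']])
def find(cam,ci,t):
    P=np.array(ci['pose']); out=[]
    for d in boxes_of(cam,t):
        w=P[:3,:3]@np.array(d['at'])+P[:3,3]; out.append((round(d['conf'],2),w.round(3),w2px(ci,w).round(0)))
    return out
def tool(p):
    "shift to world TCP p in tool mm"
    s=read_state(); return (R.from_quat(s['ee_rot']).inv().apply(np.array(p)-s['position'])*1000).round(1)
def st():
    s=read_state(); e=R.from_quat(s['ee_rot']).as_matrix()
    print(s['time'],np.round(s['position'],4),'toolx',e[:,0].round(3),'tooly',e[:,1].round(3),'z',e[:,2].round(3),'w',s['width'],'gf',s['gripper_force'],'F',np.round(s['contact_force'],1))
E
python3 - <<'E'
from h import *
st()
for c in ['top','side','wrist']:
    ci,im=snap(c,c+'0.png')
    print(c,{k:(np.round(v,3) if k=='pose' else v) for k,v in ci.items()})
    if c=='wrist': continue
    for t in ['viewer','cell_seat','ring','lens','spare_amber','spare_green','spare_red','cover','thread','cover_push','thread_stop','rest0']:
        try: print(t,find(c,ci,t)[:5])
        except Exception as e: print(t,e)
st()
E
```

```text
pics
0.0 [0.2526 0.6254 0.2257] toolx [ 0.927 -0.375  0.   ] tooly [-0.375 -0.927  0.002] z [-0.    -0.002 -1.   ] w 0.08759458181699813 gf 0.0 F [-0.   0.7  0.3]
top {'vertical_fov': 51.589049456322364, 'cx': 278.7010314384676, 'cy': 218.37535295600293, 'k1': 0.00999397454582547, 'pose': array([[ 0.016, -0.987,  0.157,  0.273],
       [-1.   , -0.015,  0.011, -0.011],
       [-0.009, -0.157, -0.988,  1.331],
       [ 0.   ,  0.   ,  0.   ,  1.   ]])}
viewer [(0.58, array([0.534, 0.131, 0.013]), array([238., 201.])), (0.5, array([ 0.634, -0.207,  0.015]), array([347., 171.]))]
cell_seat [(0.74, array([0.533, 0.128, 0.015]), array([239., 202.])), (0.27, array([ 0.386, -0.325,  0.014]), array([387., 251.]))]
ring [(0.87, array([ 0.616, -0.343,  0.019]), array([392., 177.]))]
lens [(0.65, array([ 0.385, -0.324,  0.013]), array([387., 252.]))]
spare_amber [(0.62, array([ 0.338, -0.212,  0.011]), array([350., 267.])), (0.5, array([ 0.33 , -0.133,  0.013]), array([324., 269.])), (0.48, array([ 0.433, -0.197,  0.009]), array([344., 236.])), (0.4, array([ 0.614, -0.341,  0.019]), array([391.
[... 1693 characters left out ...]
9, array([ 0.301, -0.408,  0.005]), array([240., 391.]))]
thread_stop [(0.69, array([ 0.555, -0.015,  0.023]), array([322., 229.])), (0.18, array([0.53 , 0.186, 0.021]), array([301., 179.]))]
rest0 [(0.67, array([0.529, 0.184, 0.021]), array([301., 179.]))]
wrist {'vertical_fov': 61.87793164759394, 'cx': 281.20118785856516, 'cy': 203.42874426833973, 'k1': -0.07765045908712791, 'pose': array([[-0.374, -0.896, -0.24 ,  0.317],
       [-0.927,  0.361,  0.097,  0.599],
       [-0.   ,  0.259, -0.966,  0.384],
       [ 0.   ,  0.   ,  0.   ,  1.   ]])}
1.35 [0.2528 0.6259 0.2266] toolx [ 0.927 -0.374  0.   ] tooly [-0.374 -0.927 -0.   ] z [ 0.  0. -1.] w 0.08753691242384058 gf 0.0 F [0.4 0.2 0.6]
```

```bash
python3 - <<'E'
import cv2
for c in ['top','side']:
    im=cv2.imread(f'pics/{c}0.png'); cv2.imwrite(f'pics/{c}0b.png',cv2.resize(im,(800,600),interpolation=cv2.INTER_CUBIC))
E
```

```text
(no output)
```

View pics/top0b.png

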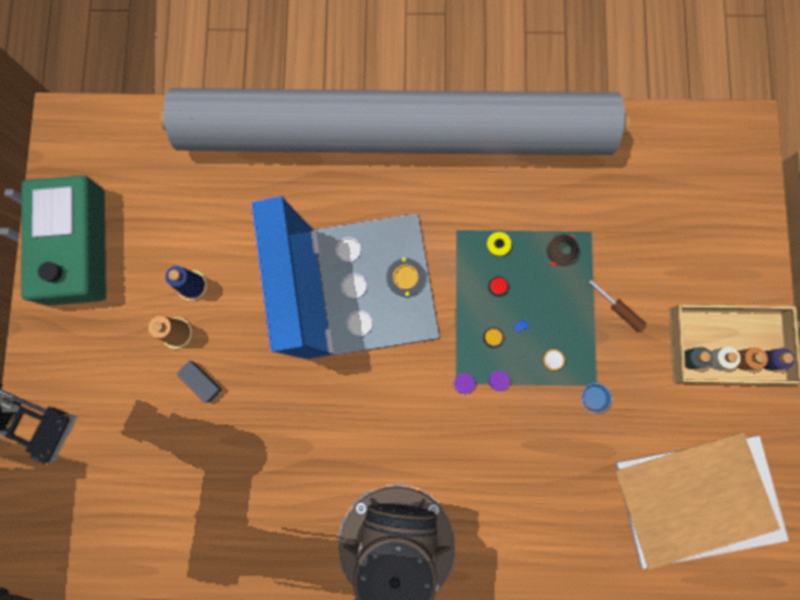

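View pics/side0b.png

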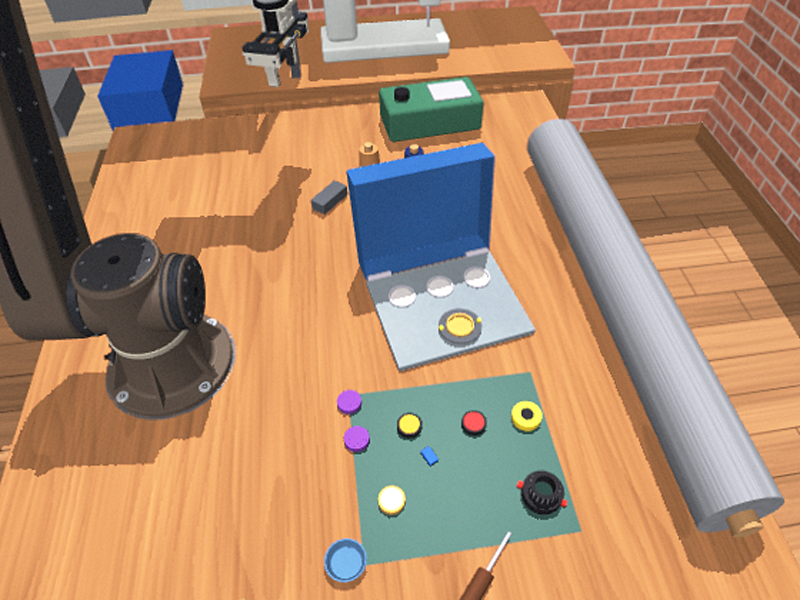

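The top image (enlarged) shows cell at (406,277), rests at (348,249), (354,286), (359,323), and the ring at (563,250). The white/brass lens is at (554,359), amber spare at (493,337) and red spare at (499,286). The purple discs at (465,383) and (500,380) are look-alikes, and no green spare shows.

```bash
cat >> h.py <<'E'
def blob(im,lo,hi,amin=25):
    "HSV blobs: list of (u,v,area)"
    m=cv2.inRange(cv2.cvtColor(im,cv2.COLOR_BGR2HSV),np.array(lo),np.array(hi))
    n,l,s,c=cv2.connectedComponentsWithStats(m)
    return [(c[i][0],c[i][1],s[i][4]) for i in range(1,n) if s[i][4]>=amin]
E
python3 - <<'E'
from h import *
for c in ['top','side']:
    ci=camera_info(c); im=cv2.imread(f'pics/{c}0.png')
    for nm,lo,hi,z in [('white',[0,0,185],[180,60,255],.014),('amber/brass',[15,140,120],[35,255,255],.02),('red',[0,180,100],[6,255,255],.012),('purple',[130,100,80],[160,255,255],.012)]:
        for u,v,a in blob(im,lo,hi): 
            w=px2w(ci,u,v,z)
            if 0.2<w[0]<.8 and -.5<w[1]<.35: print(c,nm,round(u),round(v),a,w.round(4))
E
```

```text
top white 247 173 128 [0.6255 0.107  0.014 ]
top white 252 199 109 [0.5431 0.0897 0.014 ]
top white 256 225 121 [0.462  0.0749 0.014 ]
top white 387 251 114 [ 0.3863 -0.3258  0.014 ]
top amber/brass 349 170 197 [ 0.6356 -0.2111  0.02  ]
top amber/brass 283 193 220 [ 0.5596 -0.0088  0.02  ]
top amber/brass 345 236 117 [ 0.4318 -0.1977  0.02  ]
top red 349 200 77 [ 0.5422 -0.2101  0.012 ]
top purple 349 266 164 [ 0.34   -0.2109  0.012 ]
top purple 325 268 166 [ 0.3327 -0.1369  0.012 ]
side white 316 219 4152 [0.5471 0.0286 0.014 ]
side white 266 193 43 [0.4168 0.1506 0.014 ]
side white 274 349 203 [ 0.3832 -0.3286  0.014 ]
side white 349 386 84 [ 0.5316 -0.433   0.014 ]
side amber/brass 322 222 54 [0.5607 0.0089 0.02  ]
side amber/brass 321 233 25 [ 0.5523 -0.0264  0.02  ]
side amber/brass 238 276 35 [ 0.3177 -0.1307  0.02  ]
side amber/brass 368 291 288 [ 0.631 -0.221  0.02 ]
side amber/brass 286 296 155 [ 0.4294 -0.2046  0.02  ]
side amber/brass 274 357 29 [ 0.3822 -0.3501  0.02  ]
side purple 244 281 232 [ 0.3303 -0.1422  0.012 ]
side purple 249 307 258 [ 0.3373 -0.2155  0.012 ]
```

>>> step_arm --series '[{"delta_pos":[0,0,-60],"yaw":0},{"delta_pos":[0,0,-120],"yaw":0},{"delta_pos":[0,0,-180],"yaw":0}]'

```text
time: 1.72
position: [0.2527, 0.6255, 0.4087]
ee_rot: [0.982, -0.191, 0.0, -0.0]
contact_force: [-0.6, 1.1, 0.3]
width: 0.0874
gripper_force: 0.0
```

>>> step_arm --series '[{"delta_pos":[47,43,0],"yaw":-3},{"delta_pos":[89,81,0],"yaw":-6},{"delta_pos":[131,119,0],"yaw":-9},{"delta_pos":[173,157,0],"yaw":-13},{"delta_pos":[215,195,0],"yaw":-17},{"delta_pos":[257,233,0],"yaw":-21},{"delta_pos":[299,271,0],"yaw":-25},{"delta_pos":[341,309,0],"yaw":-29},{"delta_pos":[383,347,0],"yaw":-33},{"delta_pos":[425,385,0],"yaw":-33}]'

```text
time: 2.98
position: [0.5031, 0.108, 0.407]
ee_rot: [0.995, 0.097, 0.0, -0.0]
contact_force: [0.9, 1.0, -0.2]
width: 0.0875
gripper_force: 0.0
```

```bash
python3 - <<'E'
from h import *
st(); print(tool([.56,-.009,.22]))
E
```

```text
2.975 [0.5031 0.108  0.407 ] toolx [0.981 0.192 0.001] tooly [ 0.192 -0.981 -0.   ] z [ 0.001  0.001 -1.   ] w 0.08752979182769281 gf 0.0 F [ 0.9  1.  -0.2]
[ 33.2 125.8 187. ]
```

>>> step_arm --series '[{"delta_pos":[11,42,0],"yaw":0},{"delta_pos":[22,84,0],"yaw":0},{"delta_pos":[33,126,40],"yaw":0},{"delta_pos":[33,126,90],"yaw":0},{"delta_pos":[33,126,140],"yaw":0},{"delta_pos":[33,126,187],"yaw":0},{"delta_pos":[33,126,187],"yaw":0}]'

```text
time: 3.85
position: [0.5569, -0.0082, 0.2166]
ee_rot: [0.995, 0.096, -0.003, 0.0]
contact_force: [-0.5, -0.1, 0.8]
width: 0.0877
gripper_force: 0.0
```

```bash
python3 - <<'E'
from h import *
st()
ci,im=snap('wrist','w1.png')
for t in ['cell_seat','thread','thread_stop','rest0','rest1']: print(t,find('wrist',ci,t)[:3])
for u,v,a in blob(im,[15,140,120],[35,255,255]): print(round(u,1),round(v,1),a,px2w(ci,u,v,.022).round(4))
E
```

```text
3.85 [ 0.5569 -0.0082  0.2166] toolx [ 0.982  0.191 -0.007] tooly [ 0.191 -0.982  0.   ] z [-0.007 -0.002 -1.   ] w 0.0877214202127961 gf 0.0 F [-0.5 -0.1  0.8]
cell_seat [(0.63, array([0.575, 0.106, 0.012]), array([176., 139.]))]
thread [(0.31, array([ 0.557, -0.013,  0.026]), array([285., 180.]))]
thread_stop [(0.61, array([ 0.556, -0.013,  0.022]), array([285., 180.])), (0.51, array([ 0.635, -0.21 ,  0.017]), array([486., 143.]))]
rest0 [(0.73, array([0.574, 0.107, 0.014]), array([173., 140.]))]
rest1 [(0.73, array([0.574, 0.107, 0.014]), array([173., 140.]))]
484.8 140.4 1699 [ 0.6367 -0.2054  0.022 ]
287.0 142.1 50 [ 0.5946 -0.0074  0.022 ]
283.1 179.1 2145 [ 0.557  -0.0107  0.022 ]
279.9 215.5 54 [ 0.5181 -0.0149  0.022 ]
478.7 282.9 407 [ 0.4816 -0.2546  0.022 ]
81.5 289.9 201 [0.3853 0.1933 0.022 ]
263.5 331.0 34 [ 0.3751 -0.023   0.022 ]
```

View pics/w1.png

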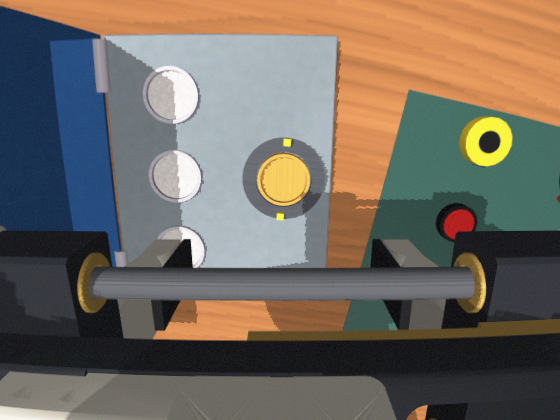

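The wrist view shows cell at (284,179) with stops at (287,142) and (280,216), and rests at (171,95), (175,175) and (178,248). Next I move to the lens, holding the same relative pose.

>>> step_arm --series '[{"delta_pos":[-35,43,0],"yaw":0},{"delta_pos":[-70,86,0],"yaw":0},{"delta_pos":[-105,128,0],"yaw":0},{"delta_pos":[-140,171,0],"yaw":0},{"delta_pos":[-175,214,8],"yaw":0},{"delta_pos":[-210,257,16],"yaw":0},{"delta_pos":[-229,280,16],"yaw":0},{"delta_pos":[-229,280,16],"yaw":0},{"delta_pos":[-229,280,16],"yaw":0}]' --claw 75

```text
time: 5.28
position: [0.3883, -0.3263, 0.2044]
ee_rot: [0.995, 0.096, 0.001, 0.0]
contact_force: [0.0, -0.6, 0.1]
width: 0.0656
gripper_force: 0.0
```

```bash
cat >> h.py <<'E'
from scipy.optimize import least_squares
def circ(ci,im,lo,hi,uv,z,r=None):
    "fit circle in plane z to hull of HSV blob nearest uv; returns centre, radius"
    m=cv2.inRange(cv2.cvtColor(im,cv2.COLOR_BGR2HSV),np.array(lo),np.array(hi))
    cs,_=cv2.findContours(m,cv2.RETR_EXTERNAL,cv2.CHAIN_APPROX_NONE)
    cs=[c for c in cs if cv2.contourArea(c)>60]
    c=min(cs,key=lambda c:np.hypot(*(c[:,0].mean(0)-uv)))
    h=c[:,0].astype(float)
    w=np.array([px2w(ci,u,v,z)[:2] for u,v in h])
    f=lambda p:np.hypot(*(w-p[:2]).T)-p[2]
    s=least_squares(f,[*w.mean(0),.022],loss='soft_l1',f_scale=.0005)
    return s.x.round(4),round(float(np.sqrt((f(s.x)**2).mean())),4)
E
python3 - <<'E'
from h import *
st()
ci,im=snap('wrist','w2.png')
for t in ['lens','spare_amber','chalk']: print(t,find('wrist',ci,t)[:3])
print(ci['pose'].round(3) if hasattr(ci['pose'],'round') else ci['pose'])
hsv=cv2.cvtColor(im,cv2.COLOR_BGR2HSV)
for y in range(140,225,8): print(y,[tuple(int(a) for a in hsv[y,x]) for x in range(245,330,8)])
im1=cv2.imread('pics/w1.png'); 
E
```

```text
5.275 [ 0.3883 -0.3263  0.2044] toolx [0.982 0.191 0.001] tooly [ 0.191 -0.982  0.001] z [ 0.002 -0.001 -1.   ] w 0.06559508296837196 gf 0.0 F [ 0.  -0.6  0.1]
lens [(0.57, array([ 0.385, -0.33 ,  0.013]), array([284., 184.]))]
spare_amber [(0.8, array([ 0.334, -0.138,  0.011]), array([ 95., 197.])), (0.68, array([ 0.432, -0.208,  0.013]), array([171., 115.])), (0.6, array([ 0.343, -0.214,  0.01 ]), array([167., 202.]))]
chalk [(0.88, array([ 0.458, -0.26 ,  0.005]), array([228.,  99.])), (0.35, array([ 0.311, -0.404,  0.007]), array([336., 261.]))]
[[ 0.191 -0.949 -0.253  0.457]
 [-0.982 -0.184 -0.05  -0.313]
 [ 0.001  0.258 -0.966  0.362]
 [ 0.     0.     0.     1.   ]]
140 [(82, 81, 155), (81, 83, 154), (82, 82, 155), (82, 86, 152), (82, 80, 153), (82, 84, 152), (82, 89, 152), (82, 90, 136), (82, 85, 99), (83, 84, 97), (81, 85, 99)]
148 [(81, 83, 156), (83, 84, 155), (81, 88, 154), (81, 83, 154), (82, 83, 153), (81, 81, 151), (80, 84, 134), (82, 87, 97), (82, 84, 100), (80, 81, 98), (83, 84, 97)]
156 [(81, 84, 157), (82, 82, 153), (81, 89, 152), (82, 86, 152), (83, 83, 150), (82, 
[... 719 characters left out ...]
 97), (80, 86, 101), (83, 88, 98)]
196 [(82, 88, 147), (83, 91, 145), (83, 90, 145), (25, 32, 226), (95, 13, 242), (99, 14, 244), (60, 4, 235), (83, 85, 99), (82, 87, 97), (83, 83, 98), (81, 89, 100)]
204 [(82, 89, 146), (82, 90, 144), (82, 88, 145), (81, 89, 144), (19, 149, 203), (19, 157, 221), (82, 84, 100), (81, 89, 97), (83, 88, 96), (82, 90, 96), (80, 88, 98)]
212 [(82, 89, 146), (82, 89, 146), (80, 87, 147), (82, 88, 145), (82, 91, 146), (80, 81, 98), (82, 88, 96), (84, 85, 99), (82, 82, 99), (82, 85, 99), (81, 86, 98)]
220 [(83, 88, 145), (81, 92, 147), (82, 86, 145), (82, 89, 146), (84, 90, 147), (82, 88, 145), (81, 91, 145), (83, 86, 98), (82, 83, 98), (82, 87, 100), (82, 82, 100)]
```

View pics/w2.png

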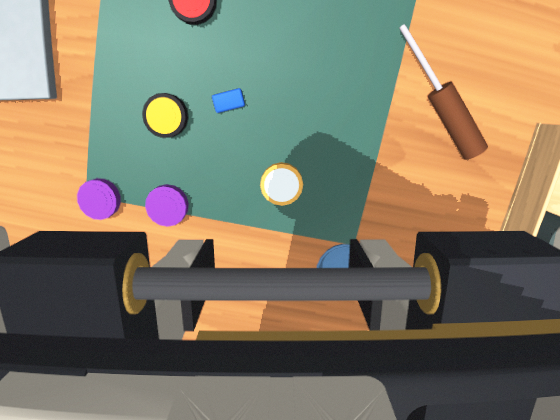

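The wrist view shows the brass-rimmed clear lens at (281,185), amber (black rim) at (164,115) and red at (192,2). The purple look-alikes at (97,199) and (166,206) are left alone. Only the disc at (281,185) has a brass rim and clear glass, so that is the lens.

```bash
cat >> h.py <<'E'
def fitm(ci,m,uv,z,amin=60):
    cs,_=cv2.findContours(m.astype(np.uint8)*255,cv2.RETR_EXTERNAL,cv2.CHAIN_APPROX_NONE)
    cs=[c for c in cs if cv2.contourArea(c)>amin]
    c=min(cs,key=lambda c:np.hypot(*(c[:,0].mean(0)-uv)))
    w=np.array([px2w(ci,u,v,z)[:2] for u,v in c[:,0].astype(float)])
    f=lambda p:np.hypot(*(w-p[:2]).T)-p[2]
    s=least_squares(f,[*w.mean(0),.022],loss='soft_l1',f_scale=.0005)
    return s.x.round(4),round(float(np.sqrt((f(s.x)**2).mean())),4)
E
python3 - <<'E'
from h import *
ci=camera_info('wrist'); im=cv2.imread('pics/w2.png'); h=cv2.cvtColor(im,cv2.COLOR_BGR2HSV).astype(int)
m=(h[...,2]>130)&~((h[...,0]>70)&(h[...,0]<95)&(h[...,1]>50))
print('lens',fitm(ci,m,(281,185),.012)); l=fitm(ci,m,(281,185),.012)[0]
print(tool([l[0],l[1],.0075]))
# cell in w1: rebuild camera pose from tool pose then
s=read_state(); T=np.eye(4);T[:3,:3]=R.from_quat(s['ee_rot']).as_matrix();T[:3,3]=s['position']
X=np.linalg.inv(T)@np.array(ci['pose']); print(X.round(4))
T1=np.eye(4);x=np.array([.982,.191,-.007]);y=np.array([.191,-.982,0]);x/=np.linalg.norm(x);z=np.cross(x,y);z/=np.linalg.norm(z);T1[:3,:3]=np.c_[x,np.cross(z,x),z];T1[:3,3]=[.5569,-.0082,.2166]
c1=dict(ci);c1['pose']=T1@X; im=cv2.imread('pics/w1.png');h=cv2.cvtColor(im,cv2.COLOR_BGR2HSV).astype(int)
m=(h[...,0]>12)&(h[...,0]<35)&(h[...,1]>100)&(h[...,2]>90)
print('cell',fitm(c1,m,(284,180),.028),[px2w(c1,*p,.03).round(4) for p in [(287,142.1),(279.9,215.5)]])
E
```

```text
lens (array([ 0.3849, -0.3265,  0.0217]), 0.0004)
[-3.800e+00  1.000e-01  1.964e+02]
[[ 2.000e-04 -9.658e-01 -2.591e-01  6.970e-02]
 [ 1.000e+00  2.000e-04  0.000e+00  5.000e-04]
 [ 0.000e+00 -2.591e-01  9.658e-01 -1.578e-01]
 [ 0.000e+00  0.000e+00  0.000e+00  1.000e+00]]
cell (array([ 0.5576, -0.0105,  0.0265]), 0.0004) [array([ 0.5953, -0.007 ,  0.03  ]), array([ 0.5205, -0.0145,  0.03  ])]
```

>>> step_arm --series '[{"delta_pos":[-4,0,50],"yaw":0},{"delta_pos":[-4,0,100],"yaw":0},{"delta_pos":[-4,0,150],"yaw":0},{"delta_pos":[-4,0,180],"yaw":0},{"delta_pos":[-4,0,190],"yaw":0},{"delta_pos":[-4,0,196.5],"yaw":0},{"delta_pos":[-4,0,196.5],"yaw":0},{"delta_pos":[-4,0,196.5],"yaw":0}]'

```text
time: 6.48
position: [0.3847, -0.3273, 0.0081]
ee_rot: [0.995, 0.096, 0.001, 0.0]
contact_force: [0.4, -0.1, 0.2]
width: 0.066
gripper_force: 0.0
```

>>> step_arm --series '[{"delta_pos":[0,0,0],"yaw":0},{"delta_pos":[0,0,0],"yaw":0},{"delta_pos":[0,0,0],"yaw":0},{"delta_pos":[0,0,0],"yaw":0},{"delta_pos":[0,0,0],"yaw":0},{"delta_pos":[0,0,0],"yaw":0}]' --claw 40 --newtons 20

```text
time: 7.22
position: [0.384, -0.327, 0.0072]
ee_rot: [0.995, 0.096, 0.0, 0.0]
contact_force: [-1.4, 0.3, 5.3]
width: 0.0429
gripper_force: 20.0
```

```bash
python3 - <<'E'
from h import *
st()
E
```

```text
7.225 [ 0.384  -0.327   0.0072] toolx [0.982 0.191 0.   ] tooly [ 0.191 -0.982  0.   ] z [ 0. -0. -1.] w 0.04286756388461843 gf 20.000463724136353 F [-1.4  0.3  5.3]
```

>>> step_arm --series '[{"delta_pos":[0,0,-30],"yaw":0},{"delta_pos":[0,0,-80],"yaw":0},{"delta_pos":[35,-42,-80],"yaw":0},{"delta_pos":[70,-85,-80],"yaw":0},{"delta_pos":[105,-127,-80],"yaw":0},{"delta_pos":[140,-169,-80],"yaw":0},{"delta_pos":[175,-212,-80],"yaw":0},{"delta_pos":[210,-254,-80],"yaw":0},{"delta_pos":[230,-278,-80],"yaw":0},{"delta_pos":[230,-278,-80],"yaw":0}]'

```text
time: 8.48
position: [0.5573, -0.0082, 0.0864]
ee_rot: [0.995, 0.097, -0.0, -0.0]
contact_force: [0.1, -0.8, -1.0]
width: 0.0429
gripper_force: 20.0
```

```bash
python3 - <<'E'
from h import *
P=[]
for i in range(2):
    ci,im=snap('wrist','w3.png'); P.append(read_state()['position'])
print(np.array(P).round(4)); st(); print(tool([.5576-.001,-.0105,.038]))
for cam in ['side']:
    ci,im=snap(cam,'s3.png'); print(find(cam,ci,'lens')[:3])
cv2.imwrite('pics/c3.png',np.hstack([cv2.resize(im[150:260,240:400],(400,275)),cv2.resize(cv2.imread('pics/w3.png'),(367,275))]))
E
```

```text
[[ 0.5564 -0.0094  0.0863]
 [ 0.5559 -0.0101  0.0864]]
8.575 [ 0.5559 -0.0101  0.0864] toolx [ 0.981  0.191 -0.001] tooly [ 0.191 -0.981 -0.   ] z [-0.001 -0.    -1.   ] w 0.042498740433028405 gf 19.999836087226868 F [ 0.4 -0.4 -1.2]
[ 0.7  0.5 48.4]
[(0.56, array([ 0.543, -0.018,  0.093]), array([319., 214.])), (0.34, array([0.482, 0.15 , 0.017]), array([287., 190.]))]
```

View pics/c3.png

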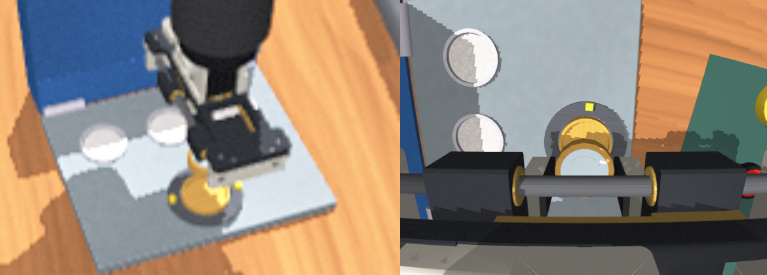

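The lens is held level, just above and slightly in front of the brass cell in both views. I'll lower it in small steps.

>>> step_arm --series '[{"delta_pos":[0.7,0.3,30],"yaw":0},{"delta_pos":[0.7,0.3,46],"yaw":0},{"delta_pos":[0.7,0.3,50],"yaw":0},{"delta_pos":[0.7,0.3,52],"yaw":0},{"delta_pos":[0.7,0.3,52],"yaw":0},{"delta_pos":[0.7,0.3,52],"yaw":0}]'

```text
time: 9.43
position: [0.5577, -0.0102, 0.0357]
ee_rot: [0.995, 0.096, 0.001, -0.0]
contact_force: [0.2, -0.4, -1.4]
width: 0.0429
gripper_force: 20.0
```

```bash
python3 - <<'E'
from h import *
st()
E
```

```text
9.425 [ 0.5577 -0.0102  0.0357] toolx [0.982 0.191 0.001] tooly [ 0.191 -0.982 -0.   ] z [ 0.001  0.    -1.   ] w 0.04292889562495923 gf 19.999834299087524 F [ 0.2 -0.4 -1.4]
```

>>> step_arm --series '[{"delta_pos":[-0.7,0,1],"yaw":0},{"delta_pos":[-0.7,0,2],"yaw":0},{"delta_pos":[-0.7,0,3],"yaw":0},{"delta_pos":[-0.7,0,4],"yaw":0},{"delta_pos":[-0.7,0,4],"yaw":0}]'

```text
time: 10.05
position: [0.5566, -0.0105, 0.0309]
ee_rot: [0.995, 0.096, -0.0, 0.0]
contact_force: [0.9, -0.5, -0.2]
width: 0.0427
gripper_force: 20.0
```

>>> step_arm --series '[{"delta_pos":[0,0,0.5],"yaw":0},{"delta_pos":[0,0,1],"yaw":0},{"delta_pos":[0,0,1],"yaw":0}]'

```text
time: 10.42
position: [0.5566, -0.0105, 0.03]
ee_rot: [0.995, 0.096, -0.0, 0.0]
contact_force: [-0.1, -0.3, 0.3]
width: 0.0429
gripper_force: 20.0
```

>>> step_arm --series '[{"delta_pos":[0,0,0],"yaw":0},{"delta_pos":[0,0,0],"yaw":0},{"delta_pos":[0,0,0],"yaw":0},{"delta_pos":[0,0,-30],"yaw":0},{"delta_pos":[0,0,-80],"yaw":0},{"delta_pos":[0,0,-130],"yaw":0},{"delta_pos":[0,0,-187],"yaw":0},{"delta_pos":[0,0,-187],"yaw":0},{"delta_pos":[0,0,-187],"yaw":0}]' --claw 65

```text
time: 11.55
position: [0.5562, -0.0104, 0.2169]
ee_rot: [0.995, 0.096, 0.0, -0.0]
contact_force: [-0.5, 0.2, -1.1]
width: 0.0568
gripper_force: 0.0
```

```bash
python3 - <<'E'
from h import *
st()
ci,im=snap('wrist','w4.png'); print(find('wrist',ci,'lens')[:2])
h=cv2.cvtColor(im,cv2.COLOR_BGR2HSV).astype(int)
m=(h[...,1]<40)&(h[...,2]>200)
print('glass',fitm(ci,m,(284,180),.034))
m=(h[...,0]>12)&(h[...,0]<35)&(h[...,1]>50)&(h[...,2]>90)
print('brass',fitm(ci,m,(284,180),.028))
for u,v,a in blob(im,[26,200,200],[34,255,255],15): print(u,v,a,px2w(ci,u,v,.03).round(4))
cv2.imwrite('pics/c4.png',cv2.resize(im[60:290,150:440],None,fx=2.4,fy=2.4))
ct,it=snap('top','t4.png'); print(find('top',ct,'ring'))
for u,v,a in blob(it,[0,150,70],[8,255,255],4):
    w=px2w(ct,u,v,.005)
    if .4<w[0]<.75 and -.5<w[1]<-.1: print(u,v,a,w)
E
```

```text
11.55 [ 0.5562 -0.0104  0.2169] toolx [0.982 0.191 0.   ] tooly [ 0.191 -0.982 -0.   ] z [ 0.     0.001 -1.   ] w 0.056790143304055365 gf 0.0 F [-0.5  0.2 -1.1]
[(0.71, array([ 0.558, -0.012,  0.036]), array([283., 181.]))]
glass (array([ 0.5565, -0.011 ,  0.0171]), 0.0003)
brass (array([ 0.5571, -0.0105,  0.0267]), 0.0004)
[(0.67, array([ 0.617, -0.344,  0.015]), array([392., 177.]))]
387.3333333333333 184.11111111111111 9 [ 0.59736991 -0.3325039   0.005     ]
348.2659574468085 200.04255319148936 94 [ 0.54493598 -0.2103919   0.005     ]
```

View pics/c4.png

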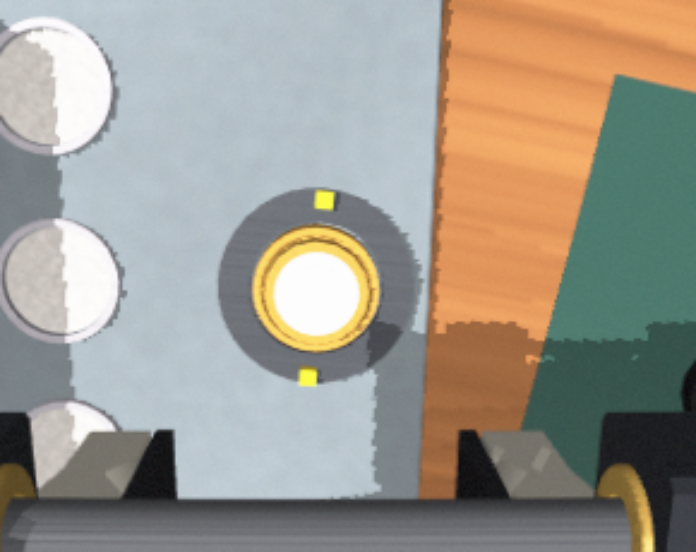

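The lens is seated flat in the cell, with its glass centred in the brass and the stops at about 6° from world x. Next comes the ring.

>>> step_arm --series '[{"delta_pos":[0,45,0],"yaw":5},{"delta_pos":[0,95,0],"yaw":10},{"delta_pos":[0,145,0],"yaw":15},{"delta_pos":[0,195,0],"yaw":20},{"delta_pos":[-3,245,0],"yaw":25},{"delta_pos":[-5,295,0],"yaw":30},{"delta_pos":[-5,340,0],"yaw":30},{"delta_pos":[-5,340,0],"yaw":30},{"delta_pos":[-5,340,0],"yaw":30}]' --claw 75

```text
time: 12.88
position: [0.6162, -0.3452, 0.2156]
ee_rot: [0.986, -0.165, -0.001, -0.0]
contact_force: [-0.2, 0.6, -0.2]
width: 0.0658
gripper_force: 0.0
```

```bash
python3 - <<'E'
from h import *
st(); print(np.degrees(read_state()['qpos']).round(1))
ci,im=snap('wrist','w5.png'); print(find('wrist',ci,'ring')[:2],find('wrist',ci,'ring_collar')[:2])
for u,v,a in blob(im,[0,150,70],[8,255,255],10): print('red',round(u),round(v),a,px2w(ci,u,v,.007).round(4))
h=cv2.cvtColor(im,cv2.COLOR_BGR2HSV)
m=(h[...,2]<50); print('dark',fitm(ci,m,(283,180),.0195),fitm(ci,m,(283,180),.038))
cv2.imwrite('pics/c5.png',cv2.resize(im[90:290,180:400],None,fx=2.5,fy=2.5))
E
```

```text
12.875 [ 0.6162 -0.3452  0.2156] toolx [ 0.945 -0.326 -0.002] tooly [-0.326 -0.945 -0.   ] z [-0.002  0.001 -1.   ] w 0.06582909322438928 gf 0.0 F [-0.2  0.6 -0.2]
[-13.5  23.9   4.3  -0.  -70.6  84.5]
[(0.68, array([ 0.632, -0.354,  0.019]), array([284., 162.]))] [(0.94, array([ 0.626, -0.357,  0.016]), array([288., 166.])), (0.33, array([ 0.672, -0.036,  0.013]), array([  8., 221.]))]
red 294 134 82 [ 0.6549 -0.373   0.007 ]
red 276 202 43 [ 0.5926 -0.3316  0.007 ]
dark (array([ 0.624 , -0.3567,  0.0296]), 0.0031) (array([ 0.6271, -0.3573,  0.0281]), 0.0029)
```

View pics/c5.png

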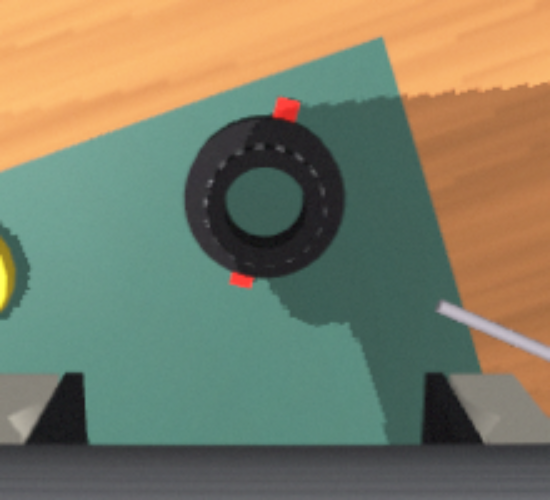

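```bash
python3 - <<'E'
from h import *
ci=camera_info('wrist'); im=cv2.imread('pics/w5.png'); h=cv2.cvtColor(im,cv2.COLOR_BGR2HSV).astype(int)
for y in (150,170,185): print([(x,*[int(a) for a in h[y,x]]) for x in range(246,326,4)])
for th in (60,70):
    m=((h[...,2]<th)&(h[...,1]<90)); m=cv2.morphologyEx(m.astype(np.uint8),cv2.MORPH_CLOSE,np.ones((5,5))); m=cv2.morphologyEx(m,cv2.MORPH_OPEN,np.ones((7,7)))
    for z in (.0195,): print(th,fitm(ci,m,(286,168),z))
E
```

```text
[(246, 82, 82, 155), (250, 81, 81, 157), (254, 82, 84, 152), (258, 82, 83, 148), (262, 128, 17, 59), (266, 113, 17, 59), (270, 140, 27, 57), (274, 120, 8, 66), (278, 130, 26, 29), (282, 120, 7, 38), (286, 128, 26, 39), (290, 135, 27, 38), (294, 75, 43, 24), (298, 130, 18, 43), (302, 120, 21, 37), (306, 135, 28, 37), (310, 135, 13, 38), (314, 83, 85, 96), (318, 80, 89, 97), (322, 83, 86, 98)]
[(246, 81, 80, 153), (250, 81, 80, 153), (254, 141, 30, 59), (258, 165, 9, 56), (262, 120, 4, 125), (266, 130, 21, 37), (270, 80, 70, 66), (274, 81, 84, 94), (278, 83, 87, 97), (282, 83, 91, 95), (286, 82, 82, 93), (290, 83, 88, 96), (294, 81, 84, 94), (298, 82, 89, 95), (302, 0, 0, 27), (306, 143, 26, 39), (310, 132, 34, 38), (314, 120, 8, 32), (318, 83, 83, 86), (322, 83, 84, 97)]
[(246, 82, 85, 150), (250, 82, 84, 152), (254, 82, 88, 151), (258, 90, 39, 72), (262, 130, 14, 55), (266, 90, 4, 57), (270, 140, 22, 35), (274, 90, 8, 32), (278, 135, 18, 28), (282, 138, 58, 22), (286, 75, 46, 22), (290, 150, 23, 22), (294, 144, 64, 20), (298, 135, 15, 35), (302, 120, 21, 36), (306, 90, 7, 35), (310, 170, 22, 35), (314, 83, 88, 93), (318, 82, 89, 95), (322, 84, 89, 95)]
60 (array([ 0.6254, -0.3523,  0.0324]), 0.0005)
70 (array([ 0.6253, -0.3523,  0.0325]), 0.0005)
```

```bash
python3 - <<'E'
from h import *
st(); print(tool([.6253,-.3523,.0215]))
E
```

```text
13.025 [ 0.6167 -0.3442  0.217 ] toolx [ 0.946 -0.324 -0.   ] tooly [-0.324 -0.946 -0.   ] z [-0.  0. -1.] w 0.06559011200239147 gf 0.0 F [0.1 0.8 0.3]
[ 10.8   4.9 195.5]
```

>>> step_arm --series '[{"delta_pos":[10.5,5.5,50],"yaw":0},{"delta_pos":[10.5,5.5,100],"yaw":0},{"delta_pos":[10.5,5.5,150],"yaw":0},{"delta_pos":[10.5,5.5,180],"yaw":0},{"delta_pos":[10.5,5.5,190],"yaw":0},{"delta_pos":[10.5,5.5,195],"yaw":0},{"delta_pos":[10.5,5.5,195],"yaw":0},{"delta_pos":[10.5,5.5,195],"yaw":0}]'

```text
time: 14.02
position: [0.6257, -0.354, 0.0237]
ee_rot: [0.986, -0.165, 0.001, 0.0]
contact_force: [0.6, 0.4, -0.4]
width: 0.0654
gripper_force: 0.0
```

>>> step_arm --series '[{"delta_pos":[0,0,0],"yaw":0},{"delta_pos":[0,0,0],"yaw":0},{"delta_pos":[0,0,0],"yaw":0},{"delta_pos":[0,0,0],"yaw":0},{"delta_pos":[0,0,0],"yaw":0}]' --claw 40 --newtons 35

```text
time: 14.65
position: [0.6249, -0.3539, 0.0224]
ee_rot: [0.986, -0.165, 0.0, 0.0]
contact_force: [-0.9, 0.2, 3.2]
width: 0.0453
gripper_force: 35.0
```

```bash
python3 - <<'E'
from h import *
st(); print(tool([.5572,-.0107,.12]))
E
```

```text
14.65 [ 0.6249 -0.3539  0.0224] toolx [ 0.946 -0.325  0.   ] tooly [-0.325 -0.946  0.   ] z [ 0. -0. -1.] w 0.045269011721653145 gf 35.00062108039856 F [-0.9  0.2  3.2]
[-175.6 -302.5  -97.7]
```

>>> step_arm --series '[{"delta_pos":[0,0,-30],"yaw":0},{"delta_pos":[0,0,-80],"yaw":0},{"delta_pos":[-25,-43,-97],"yaw":-8},{"delta_pos":[-50,-86,-97],"yaw":-17},{"delta_pos":[-75,-129,-97],"yaw":-26},{"delta_pos":[-100,-172,-97],"yaw":-35},{"delta_pos":[-125,-215,-97],"yaw":-44},{"delta_pos":[-150,-258,-97],"yaw":-53},{"delta_pos":[-175.5,-302.5,-97],"yaw":-61},{"delta_pos":[-175.5,-302.5,-97],"yaw":-67.5}]'

```text
time: 15.9
position: [0.5567, -0.0076, 0.1191]
ee_rot: [0.91, 0.414, 0.0, -0.0]
contact_force: [0.1, -0.1, 0.0]
width: 0.0454
gripper_force: 35.0
```

>>> step_arm --series '[{"delta_pos":[0,0,0],"yaw":0},{"delta_pos":[0,0,0],"yaw":0}]'

```text
time: 16.15
position: [0.5572, -0.011, 0.1189]
ee_rot: [0.912, 0.409, -0.0, -0.0]
contact_force: [1.0, -0.3, -0.8]
width: 0.0449
gripper_force: 35.0
```

```bash
python3 - <<'E'
from h import *
st(); print(np.degrees(read_state()['qpos']).round(1))
ci,im=snap('wrist','w6.png'); st(); print(tool([.5572,-.0107,.0535]))
for u,v,a in blob(im,[0,150,70],[8,255,255],6): print('red',round(u),round(v),a,px2w(ci,u,v,.105).round(4))
c2,i2=snap('side','s6.png')
cv2.imwrite('pics/c6.png',np.hstack([cv2.resize(i2[150:260,240:400],(400,275)),cv2.resize(im,(367,275))]))
E
```

```text
16.15 [ 0.5572 -0.011   0.1189] toolx [ 0.665  0.747 -0.   ] tooly [ 0.747 -0.665 -0.   ] z [-0. -0. -1.] w 0.04485277900150879 gf 34.99972879886627 F [ 1.  -0.3 -0.8]
[ 19.   15.  -22.6  -0.  -52.4 119.3]
16.2 [ 0.5573 -0.0112  0.1189] toolx [ 0.665  0.747 -0.   ] tooly [ 0.747 -0.665 -0.   ] z [-0. -0. -1.] w 0.045156733972572395 gf 34.99981999397278 F [-0.9 -0.5 -0.9]
[ 0.4 -0.4 65.4]
red 299 181 336 [0.5874 0.0087 0.105 ]
```

View pics/c6.png

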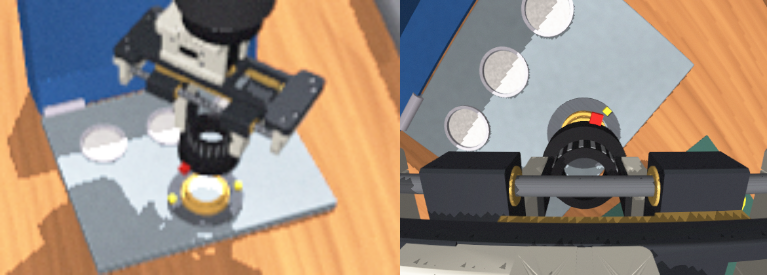

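The ring is held upright above the cell, with the red ear about 27° anticlockwise of the yellow stop.

>>> step_arm --series '[{"delta_pos":[0.2,-0.2,30],"yaw":0},{"delta_pos":[0.2,-0.2,55],"yaw":0},{"delta_pos":[0.2,-0.2,62],"yaw":0},{"delta_pos":[0.2,-0.2,65],"yaw":0},{"delta_pos":[0.2,-0.2,67],"yaw":0},{"delta_pos":[0.2,-0.2,69],"yaw":0},{"delta_pos":[0.2,-0.2,70.5],"yaw":0},{"delta_pos":[0.2,-0.2,71],"yaw":0},{"delta_pos":[0.2,-0.2,71],"yaw":0}]'

```text
time: 17.38
position: [0.5573, -0.0103, 0.0482]
ee_rot: [0.912, 0.411, 0.0, 0.0]
contact_force: [-0.0, 0.1, 0.1]
width: 0.0455
gripper_force: 35.0
```

```bash
python3 - <<'E'
from h import *
st()
E
```

```text
17.375 [ 0.5573 -0.0103  0.0482] toolx [0.662 0.749 0.   ] tooly [ 0.749 -0.662  0.   ] z [ 0.  0. -1.] w 0.045509674853980685 gf 34.99974846839905 F [-0.   0.1  0.1]
```

>>> step_arm --series '[{"delta_pos":[0,0,0.7],"yaw":0},{"delta_pos":[0,0,1.4],"yaw":0},{"delta_pos":[0,0,1.8],"yaw":0},{"delta_pos":[0,0,1.8],"yaw":5},{"delta_pos":[0,0,1.8],"yaw":10},{"delta_pos":[0,0,1.8],"yaw":15},{"delta_pos":[0,0,1.9],"yaw":20},{"delta_pos":[0,0,2.1],"yaw":25},{"delta_pos":[0,0,2.2],"yaw":30},{"delta_pos":[0,0,2.2],"yaw":30}]'

```text
time: 18.62
position: [0.5573, -0.0102, 0.0458]
ee_rot: [0.987, 0.161, -0.0, -0.0]
contact_force: [-0.1, 1.0, -0.7]
width: 0.0452
gripper_force: 35.0
```

```bash
python3 - <<'E'
from h import *
st(); print(np.round(read_state()['torque'],2))
ci,im=snap('wrist','w7.png'); 
for u,v,a in blob(im,[0,150,70],[8,255,255],6): print('red',round(u),round(v),a,px2w(ci,u,v,.031).round(4))
for u,v,a in blob(im,[26,200,150],[34,255,255],6): print('yel',round(u),round(v),a,px2w(ci,u,v,.03).round(4))
E
```

```text
18.625 [ 0.5573 -0.0102  0.0458] toolx [ 0.948  0.318 -0.   ] tooly [ 0.318 -0.948 -0.   ] z [-0.  0. -1.] w 0.0452185462521732 gf 35.00039577484131 F [-0.1  1.  -0.7]
[ 0.2  -0.01  0.07]
red 299 181 330 [ 0.5933 -0.0082  0.031 ]
```

>>> step_arm --series '[{"delta_pos":[0,0,0.3],"yaw":8},{"delta_pos":[0,0,0.5],"yaw":16},{"delta_pos":[0,0,0.8],"yaw":24},{"delta_pos":[0,0,1.1],"yaw":32},{"delta_pos":[0,0,1.3],"yaw":40},{"delta_pos":[0,0,1.6],"yaw":48},{"delta_pos":[0,0,1.8],"yaw":56},{"delta_pos":[0,0,2.1],"yaw":64},{"delta_pos":[0,0,2.3],"yaw":72},{"delta_pos":[0,0,2.6],"yaw":80}]'

```text
time: 19.92
position: [0.5571, -0.0107, 0.0432]
ee_rot: [0.859, -0.512, -0.0, 0.0]
contact_force: [-0.4, -1.5, -1.4]
width: 0.0454
gripper_force: 35.0
```

```bash
python3 - <<'E'
from h import *
st(); print(np.round(read_state()['torque'],2))
E
```

```text
19.925 [ 0.5571 -0.0107  0.0432] toolx [ 0.475 -0.88   0.   ] tooly [-0.88  -0.475  0.   ] z [-0. -0. -1.] w 0.045384115876778305 gf 34.99431073665619 F [-0.4 -1.5 -1.4]
[-0.3   0.02  0.03]
```

>>> step_arm --series '[{"delta_pos":[0,0,0.2],"yaw":6},{"delta_pos":[0,0,0.4],"yaw":12},{"delta_pos":[0,0,0.6],"yaw":17},{"delta_pos":[0,0,0.8],"yaw":22},{"delta_pos":[0,0,1.0],"yaw":26},{"delta_pos":[0,0,1.2],"yaw":30},{"delta_pos":[0,0,1.3],"yaw":33},{"delta_pos":[0,0,1.4],"yaw":36},{"delta_pos":[0,0,1.5],"yaw":38},{"delta_pos":[0,0,1.5],"yaw":38}]'

```text
time: 21.18
position: [0.5567, -0.011, 0.0422]
ee_rot: [-0.648, 0.762, -0.0, -0.001]
contact_force: [-3.3, -3.2, 5.5]
width: 0.0448
gripper_force: 35.0
```

```bash
python3 - <<'E'
from h import *
st(); s=read_state(); print(np.round(s['torque'],2),np.degrees(s['qpos']).round(1))
E
```

```text
21.175 [ 0.5567 -0.011   0.0422] toolx [-0.161 -0.987  0.002] tooly [-0.987  0.161  0.001] z [-0.001 -0.001 -1.   ] w 0.04478860331781624 gf 35.000985860824585 F [-3.3 -3.2  5.5]
[-0.55  1.19  1.08] [ 19.1  20.5 -27.1   0.1 -42.5 -28.4]
```

>>> step_arm --series '[{"delta_pos":[0,0,-0.3],"yaw":-3},{"delta_pos":[0,0,-0.3],"yaw":-3}]'

```text
time: 21.42
position: [0.557, -0.0107, 0.0423]
ee_rot: [-0.666, 0.746, -0.0, -0.0]
contact_force: [-2.7, -1.1, 3.9]
width: 0.0452
gripper_force: 35.0
```

>>> step_arm --series '[{"delta_pos":[0,0,0],"yaw":0},{"delta_pos":[0,0,0],"yaw":0},{"delta_pos":[0,0,0],"yaw":0},{"delta_pos":[0,0,-20],"yaw":0},{"delta_pos":[0,0,-60],"yaw":0},{"delta_pos":[0,0,-110],"yaw":0},{"delta_pos":[0,0,-160],"yaw":0},{"delta_pos":[0,0,-180],"yaw":0},{"delta_pos":[0,0,-180],"yaw":0},{"delta_pos":[0,0,-180],"yaw":0}]' --claw 75

```text
time: 22.68
position: [0.5567, -0.0104, 0.2212]
ee_rot: [-0.666, 0.746, 0.0, -0.0]
contact_force: [0.4, 0.0, -0.4]
width: 0.0655
gripper_force: 0.0
```

```bash
python3 - <<'E'
from h import *
st()
ci,im=snap('wrist','w8.png'); print(find('wrist',ci,'ring')[:2])
for u,v,a in blob(im,[0,150,70],[8,255,255],6): print('red',round(u),round(v),a,px2w(ci,u,v,.027).round(4))
for u,v,a in blob(im,[26,200,150],[34,255,255],6): print('yel',round(u),round(v),a,px2w(ci,u,v,.026).round(4))
h=cv2.cvtColor(im,cv2.COLOR_BGR2HSV).astype(int)
m=((h[...,2]<65)&(h[...,1]<90)); m=cv2.morphologyEx(m.astype(np.uint8),cv2.MORPH_CLOSE,np.ones((5,5))); m=cv2.morphologyEx(m,cv2.MORPH_OPEN,np.ones((7,7)))
print(fitm(ci,m,(284,180),.0395))
m=((h[...,2]>190)&(h[...,1]<60)).astype(np.uint8)
cs,_=cv2.findContours(m,0,2); print('white',[(cv2.boundingRect(c)) for c in cs if cv2.contourArea(c)>200])
cv2.imwrite('pics/c8.png',cv2.resize(im,(700,525)))
E
```

```text
22.675 [ 0.5567 -0.0104  0.2212] toolx [-0.113 -0.994  0.   ] tooly [-0.994  0.113  0.001] z [-0.001  0.    -1.   ] w 0.06547213707688948 gf 0.0 F [ 0.4  0.  -0.4]
[(0.88, array([ 0.556, -0.019,  0.04 ]), array([281., 174.]))]
red 285 145 78 [ 0.549  -0.0459  0.027 ]
red 277 217 32 [0.5659 0.0277 0.027 ]
(array([ 0.5571, -0.0111,  0.0325]), 0.0006)
white [(202, 301, 25, 29), (145, 107, 281, 161)]
```

View pics/c8.png

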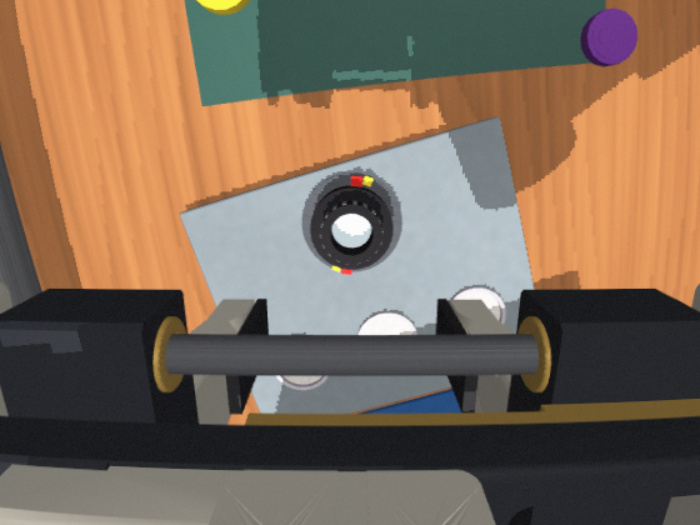

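The ring sits over the lens with its red ears hard against the yellow stops; the wrist moment rose to 1.1 N m, so it is at the hard stop. The rests at (300,375), (388,325) and (478,300) are free. Next I move over the red spare.

>>> step_arm --series '[{"delta_pos":[45,-1,0],"yaw":-6},{"delta_pos":[95,-3,0],"yaw":-12},{"delta_pos":[145,-5,8],"yaw":-17.5},{"delta_pos":[195,-6,16],"yaw":-17.5},{"delta_pos":[203,-6,16],"yaw":-17.5},{"delta_pos":[203,-6,16],"yaw":-17.5},{"delta_pos":[203,-6,16],"yaw":-17.5}]'

```text
time: 23.65
position: [0.5405, -0.2119, 0.2059]
ee_rot: [0.772, -0.636, -0.0, 0.0]
contact_force: [0.1, 0.5, 0.1]
width: 0.0656
gripper_force: 0.0
```

```bash
python3 - <<'E'
from h import *
st()
ci,im=snap('wrist','w9.png'); print(find('wrist',ci,'spare_red')[:2],find('wrist',ci,'spare_amber')[:4])
h=cv2.cvtColor(im,cv2.COLOR_BGR2HSV).astype(int)
m=((h[...,0]<8)|(h[...,0]>172))&(h[...,1]>170)&(h[...,2]>80)
for lo,hi,n in [([0,170,80],[7,255,255],'red'),([18,170,120],[35,255,255],'yel')]:
    for u,v,a in blob(im,lo,hi,200): print(n,round(u),round(v),a,px2w(ci,u,v,.012).round(4))
m2=m|((h[...,2]<60)&(h[...,1]<110))
for u,v,a in blob(im,[0,170,80],[7,255,255],200)[:1]:
    print('glass',fitm(ci,m,(u,v),.012),'rim',fitm(ci,m2,(u,v),.012))
E
```

```text
23.65 [ 0.5405 -0.2119  0.2059] toolx [ 0.192 -0.981 -0.   ] tooly [-0.981 -0.192  0.   ] z [-0.  0. -1.] w 0.06558031966987889 gf 0.0 F [0.1 0.5 0.1]
[(0.7, array([ 0.544, -0.214,  0.011]), array([278., 178.]))] [(0.96, array([ 0.343, -0.217,  0.012]), array([463., 212.])), (0.62, array([ 0.432, -0.204,  0.012]), array([381., 208.]))]
red 282 177 667 [ 0.5403 -0.2151  0.012 ]
yel 382 211 840 [ 0.4306 -0.2006  0.012 ]
glass (array([ 0.539 , -0.2168,  0.0137]), 0.003) rim (array([ 0.5398, -0.2184,  0.0162]), 0.0034)
```

```bash
python3 - <<'E'
from h import *
st()
ci=camera_info('wrist'); im=cv2.imread('pics/w9.png')
h=cv2.cvtColor(im,cv2.COLOR_BGR2HSV).astype(int)
m=((h[...,0]<10)|(h[...,0]>170))&(h[...,1]>130)&(h[...,2]>30); m[235:]=0
g=(h[...,0]>70)&(h[...,0]<95)&(h[...,1]>60)
for u,v,a in blob(im,[0,170,80],[7,255,255],200)[:1]:
    m2=~g; m2[:int(v)-40]=0; m2[int(v)+40:]=0; m2[:,:int(u)-45]=0; m2[:,int(u)+45:]=0
    m2=cv2.morphologyEx(m2.astype(np.uint8),cv2.MORPH_OPEN,np.ones((5,5)))
    print('glass',fitm(ci,m,(u,v),.012),'rim',fitm(ci,m2,(u,v),.012))
c=im[110:260,200:440]; cv2.imwrite('pics/c9.png',cv2.resize(c,None,fx=3,fy=3))
E
```

```text
23.8 [ 0.5406 -0.2117  0.2063] toolx [ 0.192 -0.981  0.   ] tooly [-0.981 -0.192 -0.   ] z [ 0.  0. -1.] w 0.065897094453249 gf 0.0 F [ 0.6 -0.1  1.3]
glass (array([ 0.5426, -0.2121,  0.0175]), 0.0003) rim (array([ 0.5428, -0.2128,  0.0213]), 0.0004)
```

View pics/c9.png

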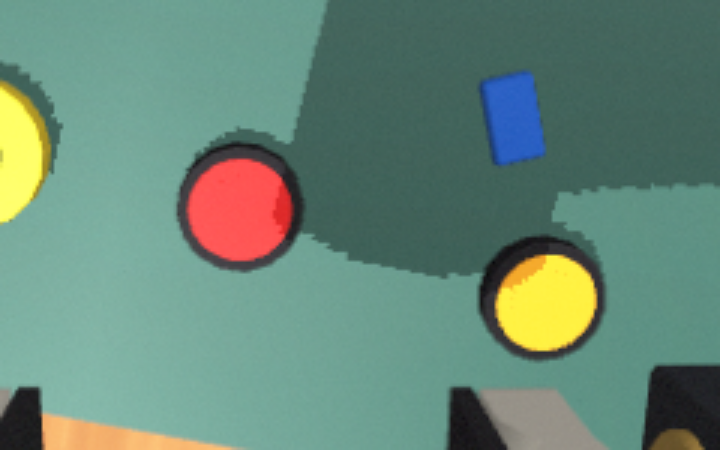

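The red spare has its black rim at crop (240,207) and the amber at (542,297), both on the mat with fits of about 21 mm radius.

>>> step_arm --series '[{"delta_pos":[1,-2,50],"yaw":0},{"delta_pos":[1,-2,100],"yaw":0},{"delta_pos":[1,-2,150],"yaw":0},{"delta_pos":[1,-2,180],"yaw":0},{"delta_pos":[1,-2,192],"yaw":0},{"delta_pos":[1,-2,198.5],"yaw":0},{"delta_pos":[1,-2,198.5],"yaw":0},{"delta_pos":[1,-2,198.5],"yaw":0}]'

```text
time: 24.8
position: [0.5433, -0.2134, 0.0088]
ee_rot: [0.772, -0.636, 0.001, -0.001]
contact_force: [-0.2, -0.2, -0.2]
width: 0.0659
gripper_force: 0.0
```

>>> step_arm --series '[{"delta_pos":[0,0,0],"yaw":0},{"delta_pos":[0,0,0],"yaw":0},{"delta_pos":[0,0,0],"yaw":0},{"delta_pos":[0,0,0],"yaw":0},{"delta_pos":[0,0,0],"yaw":0}]' --claw 40 --newtons 20

```text
time: 25.42
position: [0.5425, -0.2134, 0.0078]
ee_rot: [0.772, -0.636, 0.0, -0.0]
contact_force: [-1.6, 1.0, 3.7]
width: 0.0427
gripper_force: 20.0
```

```bash
python3 - <<'E'
from h import *
st()
# rests from w1/w4 wrist pictures (pose then), white floor z .014
s=read_state(); T=np.eye(4);T[:3,:3]=R.from_quat(s['ee_rot']).as_matrix();T[:3,3]=s['position']
ci=camera_info('wrist'); X=np.linalg.inv(T)@np.array(ci['pose'])
T1=np.eye(4);T1[:3,:3]=R.from_quat([.9954,.0963,0,0]).as_matrix();T1[:3,3]=[.5562,-.0104,.2169]
c1=dict(ci);c1['pose']=T1@X
im=cv2.imread('pics/w4.png');h=cv2.cvtColor(im,cv2.COLOR_BGR2HSV).astype(int)
print([tuple(h[v,u]) for u,v in [(160,176),(190,176),(215,176),(135,176)]])
m=((h[...,1]<45)&((h[...,0]<60)|(h[...,0]>130)|(h[...,1]<20))&(h[...,2]>120)).astype(np.uint8); m=cv2.morphologyEx(m,cv2.MORPH_CLOSE,np.ones((3,3)))
for uv in [(171,95),(175,175)]: print(fitm(c1,m,uv,.014), fitm(c1,m,uv,.018))
E
```

```text
25.425 [ 0.5425 -0.2134  0.0078] toolx [ 0.191 -0.982  0.   ] tooly [-0.982 -0.191 -0.   ] z [ 0. -0. -1.] w 0.04266938489511875 gf 20.000421702861786 F [-1.6  1.   3.7]
[(np.int64(16), np.int64(14), np.int64(197)), (np.int64(20), np.int64(3), np.int64(253)), (np.int64(101), np.int64(25), np.int64(200)), (np.int64(103), np.int64(27), np.int64(132))]
(array([0.6175, 0.1165, 0.028 ]), 0.0005) (array([0.6176, 0.1152, 0.0277]), 0.0005)
(array([0.5362, 0.1019, 0.0281]), 0.0007) (array([0.5372, 0.1008, 0.0278]), 0.0007)
```

>>> step_arm --series '[{"delta_pos":[0,0,-35],"yaw":0},{"delta_pos":[0,0,-90],"yaw":0},{"delta_pos":[-45,-20,-112],"yaw":0},{"delta_pos":[-95,-42,-112],"yaw":0},{"delta_pos":[-145,-64,-112],"yaw":0},{"delta_pos":[-195,-87,-112],"yaw":0},{"delta_pos":[-245,-109,-112],"yaw":0},{"delta_pos":[-290,-129,-112],"yaw":0},{"delta_pos":[-307.5,-136.5,-112],"yaw":0},{"delta_pos":[-307.5,-136.5,-112],"yaw":0}]'

```text
time: 26.68
position: [0.6175, 0.1156, 0.1189]
ee_rot: [0.772, -0.635, -0.0, 0.0]
contact_force: [0.2, -1.1, -1.0]
width: 0.0428
gripper_force: 20.0
```

```bash
python3 - <<'E'
from h import *
st()
ci,im=snap('wrist','w10.png'); st(); print(tool([.6178,.1143,.035]))
h=cv2.cvtColor(im,cv2.COLOR_BGR2HSV).astype(int)
m=((h[...,1]<45)&((h[...,0]<60)|(h[...,0]>130)|(h[...,1]<20))&(h[...,2]>120)).astype(np.uint8); m=cv2.morphologyEx(m,cv2.MORPH_CLOSE,np.ones((3,3)))
cs,_=cv2.findContours(m,0,2); print([(cv2.boundingRect(c),fitm(ci,m,c[:,0].mean(0),.018)) for c in cs if cv2.contourArea(c)>300])
cv2.imwrite('pics/c10.png',im)
E
```

```text
26.675 [0.6175 0.1156 0.1189] toolx [ 0.193 -0.981  0.   ] tooly [-0.981 -0.193  0.001] z [-0.001 -0.    -1.   ] w 0.04277063664760864 gf 19.999893307685852 F [ 0.2 -1.1 -1. ]
26.725 [0.6172 0.1145 0.119 ] toolx [ 0.192 -0.981  0.   ] tooly [-0.981 -0.192  0.001] z [-0.001 -0.    -1.   ] w 0.042615241584898135 gf 19.999906718730927 F [-0.4 -0.6 -0.1]
[ 0.3 -0.6 84. ]
[((0, 372, 396, 48), (array([  929.036 , -4036.1833,  4141.8977]), 0.0279)), ((194, 300, 20, 30), (array([0.6632, 0.2237, 0.0126]), 0.0031)), ((0, 296, 31, 38), (array([0.8342, 0.2629, 0.0186]), 0.0035)), ((335, 237, 38, 31), (array([0.5525, 0.1436, 0.0129]), 0.0026)), ((0, 226, 14, 38), (array([0.8392, 0.1983, 0.0111]), 0.0044)), ((453, 172, 69, 66), (array([0.4574, 0.0853, 0.0278]), 0.0022)), ((191, 130, 233, 138), (array([0.5914, 0.1551, 0.0825]), 0.0231)), ((397, 22, 35, 47), (array([ 0.5488, -0.0164,  0.0134]), 0.0014)), ((514, 0, 46, 74), (array([ 0.4594, -0.0464,  0.0226]), 0.0043))]
```

View pics/c10.png

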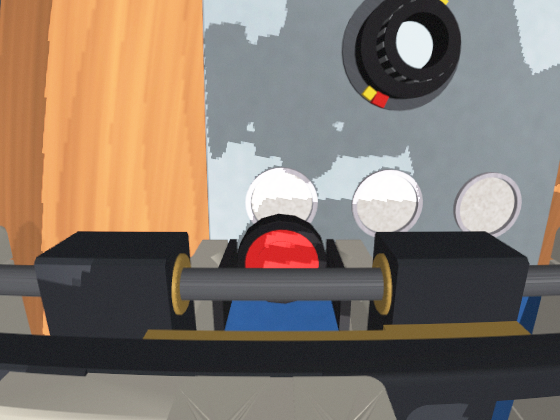

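The red lens is held level at (284,255), with rest2 behind it at (281,197). I lower it now.

>>> step_arm --series '[{"delta_pos":[0.3,-0.5,40],"yaw":0},{"delta_pos":[0.3,-0.5,75],"yaw":0},{"delta_pos":[0.3,-0.5,88],"yaw":0},{"delta_pos":[0.3,-0.5,92],"yaw":0},{"delta_pos":[0.3,-0.5,94],"yaw":0},{"delta_pos":[0.3,-0.5,96],"yaw":0},{"delta_pos":[0.3,-0.5,96.5],"yaw":0},{"delta_pos":[0.3,-0.5,96.5],"yaw":0}]'

```text
time: 27.72
position: [0.6184, 0.1145, 0.0234]
ee_rot: [0.772, -0.636, 0.0, -0.0]
contact_force: [0.4, -0.4, -0.5]
width: 0.0427
gripper_force: 20.0
```

```bash
python3 - <<'E'
from h import *
st()
E
```

```text
27.725 [0.6184 0.1145 0.0234] toolx [ 0.191 -0.982 -0.   ] tooly [-0.982 -0.191 -0.001] z [ 0.001  0.    -1.   ] w 0.04273275571164828 gf 19.999910295009613 F [ 0.4 -0.4 -0.5]
```

>>> step_arm --series '[{"delta_pos":[0,0,0.6],"yaw":0},{"delta_pos":[0,0,1.1],"yaw":0},{"delta_pos":[0,0,1.1],"yaw":0}]'

```text
time: 28.1
position: [0.6182, 0.1144, 0.0219]
ee_rot: [0.772, -0.636, -0.0, 0.0]
contact_force: [0.8, -0.5, -2.0]
width: 0.0425
gripper_force: 20.0
```

>>> step_arm --series '[{"delta_pos":[0,0,0],"yaw":0},{"delta_pos":[0,0,0],"yaw":0},{"delta_pos":[0,0,0],"yaw":0},{"delta_pos":[0,0,-20],"yaw":0},{"delta_pos":[0,0,-70],"yaw":0},{"delta_pos":[0,0,-120],"yaw":0},{"delta_pos":[0,0,-170],"yaw":0},{"delta_pos":[0,0,-184],"yaw":0},{"delta_pos":[45,40,-184],"yaw":0},{"delta_pos":[90,80,-184],"yaw":0}]' --claw 62

```text
time: 29.35
position: [0.5557, 0.01, 0.2052]
ee_rot: [0.772, -0.636, -0.0, 0.0]
contact_force: [0.9, -0.0, 0.8]
width: 0.0542
gripper_force: 0.0
```

>>> step_arm --series '[{"delta_pos":[45,40,0],"yaw":0},{"delta_pos":[90,80,0],"yaw":0},{"delta_pos":[135,120,0],"yaw":0},{"delta_pos":[183,164,0],"yaw":0},{"delta_pos":[183,164,0],"yaw":0},{"delta_pos":[183,164,0],"yaw":0},{"delta_pos":[183,164,0],"yaw":0}]' --claw 75

```text
time: 30.22
position: [0.4314, -0.1995, 0.2057]
ee_rot: [0.772, -0.636, -0.0, 0.0]
contact_force: [0.1, -0.2, 0.1]
width: 0.0658
gripper_force: 0.0
```

```bash
python3 - <<'E'
from h import *
st()
ci,im=snap('wrist','w11.png'); print(find('wrist',ci,'spare_amber')[:4])
h=cv2.cvtColor(im,cv2.COLOR_BGR2HSV).astype(int)
y=(h[...,0]>10)&(h[...,0]<35)&(h[...,1]>170)&(h[...,2]>80)
g=(h[...,0]>70)&(h[...,0]<95)&(h[...,1]>60)
for u,v,a in blob(im,[10,170,80],[35,255,255],300):
    m2=~g; m2[:max(0,int(v)-40)]=0; m2[int(v)+40:]=0; m2[:,:max(0,int(u)-45)]=0; m2[:,int(u)+45:]=0
    m2=cv2.morphologyEx(m2.astype(np.uint8),cv2.MORPH_OPEN,np.ones((5,5)))
    try: print(round(u),round(v),a,'glass',fitm(ci,y,(u,v),.012),'rim',fitm(ci,m2,(u,v),.012))
    except Exception as e: print(u,v,a,e)
st()
ct,it=snap('top','t11.png'); print('top red',find('top',ct,'spare_red')[:3],'amber',find('top',ct,'spare_amber')[:4],'green',find('top',ct,'spare_green')[:3])
E
```

```text
30.225 [ 0.4314 -0.1995  0.2057] toolx [ 0.192 -0.981 -0.   ] tooly [-0.981 -0.192  0.   ] z [-0.  0. -1.] w 0.06575382225879207 gf 0.0 F [ 0.1 -0.2  0.1]
[(0.86, array([ 0.428, -0.206,  0.015]), array([286., 175.])), (0.6, array([ 0.339, -0.216,  0.01 ]), array([372., 182.])), (0.56, array([ 0.343, -0.146,  0.008]), array([351., 242.]))]
85 124 1172 glass (array([ 0.6355, -0.2143,  0.0233]), 0.0068) rim (array([ 0.6496, -0.2148,  0.0381]), 0.0104)
282 179 907 glass (array([ 0.4304, -0.2007,  0.017 ]), 0.0007) rim (array([ 0.431 , -0.2013,  0.0213]), 0.0005)
30.325 [ 0.4315 -0.1993  0.2057] toolx [ 0.193 -0.981 -0.   ] tooly [-0.981 -0.193  0.   ] z [-0.  0. -1.] w 0.06566491717344917 gf 0.0 F [-0.6  0.4 -0.2]
top red [(0.52, array([0.624, 0.127, 0.027]), array([240., 172.]))] amber [(0.59, array([ 0.331, -0.136,  0.013]), array([325., 269.]))] green [(0.24, array([ 0.31 , -0.416,  0.006]), array([417., 277.]))]
```

>>> step_arm --series '[{"delta_pos":[1.7,0.6,50],"yaw":0},{"delta_pos":[1.7,0.6,100],"yaw":0},{"delta_pos":[1.7,0.6,150],"yaw":0},{"delta_pos":[1.7,0.6,180],"yaw":0},{"delta_pos":[1.7,0.6,192],"yaw":0},{"delta_pos":[1.7,0.6,198],"yaw":0},{"delta_pos":[1.7,0.6,198],"yaw":0},{"delta_pos":[1.7,0.6,198],"yaw":0}]'

```text
time: 31.52
position: [0.4315, -0.202, 0.009]
ee_rot: [0.772, -0.636, 0.001, -0.001]
contact_force: [0.0, 0.1, 0.3]
width: 0.0658
gripper_force: 0.0
```

>>> step_arm --series '[{"delta_pos":[0,0,0],"yaw":0},{"delta_pos":[0,0,0],"yaw":0},{"delta_pos":[0,0,0],"yaw":0},{"delta_pos":[0,0,0],"yaw":0},{"delta_pos":[0,0,0],"yaw":0}]' --claw 40 --newtons 20

```text
time: 32.15
position: [0.4307, -0.202, 0.0081]
ee_rot: [0.772, -0.636, 0.0, -0.0]
contact_force: [-0.7, 1.1, 4.5]
width: 0.0426
gripper_force: 20.0
```

```bash
python3 - <<'E'
from h import *
st(); p=read_state()['position']; e=R.from_quat(read_state()['ee_rot']).as_matrix()
off=(np.array([.431,-.2011])-p[:2])@e[:2,0]; print('off x',off); t=np.array([.4571,.0858])-off*e[:2,0]
print(t,tool([*t,.118]))
E
```

```text
32.15 [ 0.4307 -0.202   0.0081] toolx [ 0.191 -0.982  0.   ] tooly [-0.982 -0.191 -0.   ] z [ 0. -0. -1.] w 0.042596877257739765 gf 20.000493228435516 F [-0.7  1.1  4.5]
off x -0.000849489927553501
[0.45726229 0.08496616] [-276.6  -80.9 -109.9]
```

>>> step_arm --series '[{"delta_pos":[0,0,-35],"yaw":0},{"delta_pos":[0,0,-90],"yaw":0},{"delta_pos":[-45,-13,-110],"yaw":0},{"delta_pos":[-95,-28,-110],"yaw":0},{"delta_pos":[-145,-42,-110],"yaw":0},{"delta_pos":[-195,-57,-110],"yaw":0},{"delta_pos":[-245,-72,-110],"yaw":0},{"delta_pos":[-276.5,-81,-110],"yaw":0},{"delta_pos":[-276.5,-81,-110],"yaw":0},{"delta_pos":[-276.5,-81,-110],"yaw":0}]'

```text
time: 33.4
position: [0.4568, 0.0846, 0.1176]
ee_rot: [0.772, -0.636, -0.0, 0.0]
contact_force: [-0.9, -1.4, -0.9]
width: 0.0426
gripper_force: 20.0
```

```bash
python3 - <<'E'
from h import *
st()
ci,im=snap('wrist','w12.png'); st(); print(tool([.4573,.0850,.0235]))
cv2.imwrite('pics/c12.png',im)
E
```

```text
33.4 [0.4568 0.0846 0.1176] toolx [ 0.191 -0.982  0.   ] tooly [-0.982 -0.191  0.001] z [-0.001 -0.    -1.   ] w 0.04264982441789446 gf 19.999740421772003 F [-0.9 -1.4 -0.9]
33.45 [0.4569 0.0843 0.1176] toolx [ 0.191 -0.982  0.   ] tooly [-0.982 -0.191  0.001] z [-0.001 -0.    -1.   ] w 0.04236988383012502 gf 19.99987006187439 F [-0.4 -0.1 -0.4]
[-0.6 -0.7 94.1]
```

View pics/c12.png

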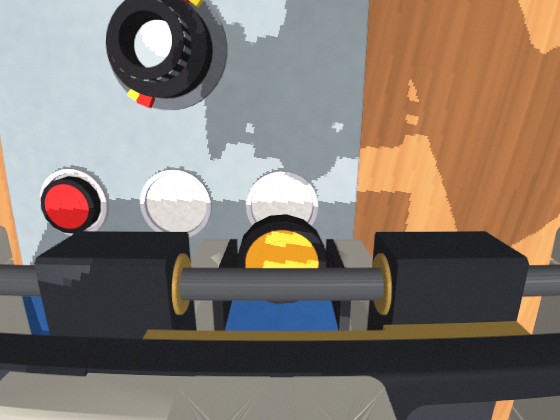

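The red lens sits in rest2 at (70,205). The amber lens is held at (283,255) over rest0 at (282,198).

>>> step_arm --series '[{"delta_pos":[-0.4,-0.5,40],"yaw":0},{"delta_pos":[-0.4,-0.5,75],"yaw":0},{"delta_pos":[-0.4,-0.5,87],"yaw":0},{"delta_pos":[-0.4,-0.5,91],"yaw":0},{"delta_pos":[-0.4,-0.5,93],"yaw":0},{"delta_pos":[-0.4,-0.5,94.5],"yaw":0},{"delta_pos":[-0.4,-0.5,95],"yaw":0},{"delta_pos":[-0.4,-0.5,95],"yaw":0}]'

```text
time: 34.45
position: [0.4579, 0.0855, 0.0233]
ee_rot: [0.772, -0.636, 0.0, -0.0]
contact_force: [-0.1, 0.0, -0.2]
width: 0.0431
gripper_force: 20.0
```

```bash
python3 - <<'E'
from h import *
st()
E
```

```text
34.45 [0.4579 0.0855 0.0233] toolx [ 0.191 -0.982 -0.   ] tooly [-0.982 -0.191 -0.001] z [ 0.001  0.    -1.   ] w 0.04311928993267232 gf 19.999867379665375 F [-0.1  0.  -0.2]
```

>>> step_arm --series '[{"delta_pos":[0,0,0.6],"yaw":0},{"delta_pos":[0,0,1.0],"yaw":0},{"delta_pos":[0,0,1.0],"yaw":0}]'

```text
time: 34.83
position: [0.4578, 0.0854, 0.0222]
ee_rot: [0.772, -0.636, 0.0, -0.0]
contact_force: [-2.0, 0.4, 4.0]
width: 0.0427
gripper_force: 20.0
```

>>> step_arm --series '[{"delta_pos":[0,0,0],"yaw":0},{"delta_pos":[0,0,0],"yaw":0},{"delta_pos":[0,0,0],"yaw":0},{"delta_pos":[0,0,-20],"yaw":0},{"delta_pos":[0,0,-70],"yaw":0},{"delta_pos":[0,0,-120],"yaw":0},{"delta_pos":[20,-20,-170],"yaw":0},{"delta_pos":[50,-60,-200],"yaw":0},{"delta_pos":[80,-90,-220],"yaw":0},{"delta_pos":[80,-90,-220],"yaw":0}]' --claw 62

```text
time: 36.08
position: [0.5637, 0.0228, 0.2428]
ee_rot: [0.771, -0.637, 0.001, -0.001]
contact_force: [-0.2, 0.6, -0.8]
width: 0.0543
gripper_force: 0.0
```

```bash
python3 - <<'E'
from h import *
st()
ci,im=snap('wrist','w13.png')
print('cover',find('wrist',ci,'cover')[:2])
h=cv2.cvtColor(im,cv2.COLOR_BGR2HSV).astype(int)
for n,lo,hi in [('red',[0,130,30],[9,255,255]),('amb',[10,170,80],[35,255,255])]:
    mm=cv2.inRange(h.astype(np.uint8),np.array(lo),np.array(hi))
    for u,v,a in blob(im,lo,hi,150): print(n,round(u),round(v),a,px2w(ci,u,v,.026).round(4),fitm(ci,mm,(u,v),.026))
w=h[...,1]<45
for c in ['side','top']:
    ci,im2=snap(c,c+'13.png'); print(c,[find(c,ci,t)[:2] for t in ('cover','cover_push')])
cv2.imwrite('pics/c13.png',np.hstack([cv2.resize(im,(400,300)),cv2.resize(cv2.imread('pics/side13.png')[90:270,200:440],(400,300))]))
E
```

```text
36.075 [0.5637 0.0228 0.2428] toolx [ 0.189 -0.982  0.   ] tooly [-0.982 -0.189 -0.002] z [ 0.002  0.    -1.   ] w 0.05433502127410896 gf 0.0 F [-0.2  0.6 -0.8]
cover [(0.76, array([0.528, 0.198, 0.013]), array([283., 314.])), (0.24, array([0.545, 0.035, 0.015]), array([296., 188.]))]
red 225 242 352 [0.613  0.1103 0.026 ] (array([0.6159, 0.1142, 0.0153]), 0.0048)
side [[(0.69, array([0.427, 0.466, 0.095]), array([257., 108.])), (0.35, array([0.501, 0.152, 0.018]), array([293., 189.]))], [(0.76, array([0.469, 0.216, 0.09 ]), array([279., 157.])), (0.67, array([ 0.55 , -0.022,  0.039]), array([321., 227.]))]]
top [[(0.97, array([0.527, 0.197, 0.014]), array([217., 203.]))], [(0.8, array([0.531, 0.202, 0.016]), array([215., 202.]))]]
```

View pics/c13.png

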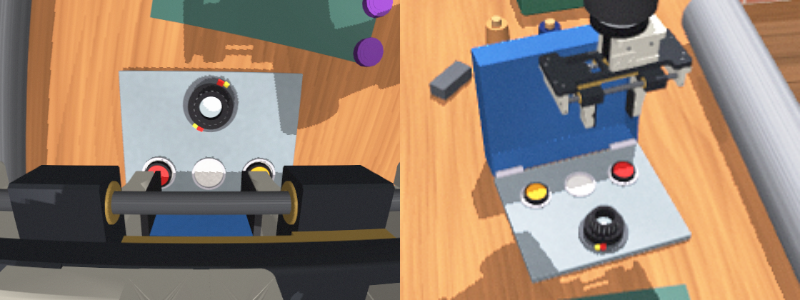

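Both spares lie in their rests: red in rest2 and amber in rest0, with the ring on its cell and the middle rest empty. No green exists. Next I work out the cover's geometry.

```bash
python3 - <<'E'
from h import *
vx=np.array([.982,.189]);vx/=np.linalg.norm(vx);vy=np.array([-vx[1],vx[0]])
O=np.array([.5372,.1008])
ct=camera_info('top')
im=cv2.imread('pics/t4.png'); h=cv2.cvtColor(im,cv2.COLOR_BGR2HSV).astype(int)
b=((h[...,0]>100)&(h[...,0]<120)&(h[...,1]>180)&(h[...,2]>60))
for row in (155,170,185,200,215,230):
    r=np.where(b[row,150:280])[0]+150
    V=[int(h[row,c,2]) for c in range(r[0],r[-1]+1,3)]
    p=px2w(ct,r[0]-.5,row,.243)[:2]-O; print(row,r[0],r[-1],'outer top edge x,y rel rest1',(p@vx).round(4),(p@vy).round(4),V)
# plate -y edge in top image: columns where grey->wood
for row in (165,190,215):
    l=[tuple(int(a) for a in h[row,c]) for c in range(284,312,3)]; print(row,l)
E
```

```text
Traceback (most recent call last):
IndexError: index 0 is out of bounds for axis 0 with size 0
```

```bash
python3 - <<'E'
from h import *
vx=np.array([.982,.189]);vx/=np.linalg.norm(vx);vy=np.array([-vx[1],vx[0]])
O=np.array([.5372,.1008])
ct=camera_info('top')
im=cv2.imread('pics/top0.png'); h=cv2.cvtColor(im,cv2.COLOR_BGR2HSV).astype(int)
for row in (160,190,220): print(row,[(c,*[int(a) for a in h[row,c]]) for c in list(range(172,232,4))+list(range(288,312,3))])
E
```

```text
160 [(172, 13, 155, 194), (176, 13, 161, 195), (180, 107, 184, 193), (184, 107, 190, 195), (188, 107, 187, 196), (192, 107, 189, 197), (196, 107, 187, 196), (200, 107, 183, 142), (204, 107, 183, 85), (208, 108, 170, 84), (212, 107, 176, 84), (216, 106, 193, 82), (220, 10, 93, 148), (224, 6, 16, 157), (228, 104, 29, 165), (288, 102, 27, 161), (291, 105, 25, 162), (294, 6, 38, 135), (297, 13, 144, 186), (300, 13, 144, 184), (303, 13, 148, 188), (306, 13, 147, 189), (309, 13, 147, 191)]
190 [(172, 13, 154, 192), (176, 13, 152, 191), (180, 13, 157, 192), (184, 106, 192, 185), (188, 107, 189, 198), (192, 107, 187, 195), (196, 107, 188, 194), (200, 107, 188, 193), (204, 107, 180, 149), (208, 107, 182, 122), (212, 107, 179, 121), (216, 107, 184, 119), (220, 107, 178, 122), (224, 133, 19, 92), (228, 107, 40, 116), (288, 21, 170, 226), (291, 19, 144, 197), (294, 106, 32, 103), (297, 102, 38, 122), (300, 12, 130, 157), (303, 13, 151, 181), (306, 13, 148, 183), (309, 13, 144, 181)]
220 [(172, 13, 154, 184), (176, 13, 158, 181), (180, 14, 156, 182), (184, 14, 159, 178), (188, 107, 195, 195), (192, 107, 188, 199), (196, 107, 190, 197), (200, 107, 191, 198), (204, 107, 186, 199), (208, 107, 190, 160), (212, 107, 181, 121), (216, 107, 181, 121), (220, 107, 180, 119), (224, 107, 177, 121), (228, 112, 82, 96), (288, 105, 38, 176), (291, 103, 38, 174), (294, 103, 40, 172), (297, 104, 39, 171), (300, 104, 39, 172), (303, 102, 36, 163), (306, 14, 154, 184), (309, 13, 156, 200)]
```

```bash
cat > g.py <<'E'
from h import *
vx=np.array([.982,.189]);vx/=np.linalg.norm(vx);vy=np.array([-vx[1],vx[0]])
O=np.array([.5372,.1008])
E
python3 - <<'E'
from g import *
ct=camera_info('top')
for row,o,i,e in [(160,178,200,294),(190,182.5,203.5,299),(220,186.5,208,304)]:
    f=lambda c,z:((px2w(ct,c,row,z)[:2]-O)@vy).round(4)
    print(row,'outer',f(o,.243),'rim',f(i,.244),'plate -y edge',f(e,.014))
u=(px2w(ct,182.5,190,.243)[:2]-O)@vx; print(u)
# side cam: upper corners of cover in side0.png (800 view): (347,163),(492,147) outer/rim ; use ray with plane y
E
```

```text
160 outer 0.151 rim 0.0946 plate -y edge -0.1634
190 outer 0.1506 rim 0.0973 plate -y edge -0.1615
220 outer 0.1514 rim 0.0975 plate -y edge -0.1596
0.007723079672828841
```

>>> step_arm --series '[{"delta_pos":[0,0,-60],"yaw":0},{"delta_pos":[0,0,-115],"yaw":0},{"delta_pos":[-50,2,-115],"yaw":0},{"delta_pos":[-100,4,-115],"yaw":0},{"delta_pos":[-150,6,-115],"yaw":0},{"delta_pos":[-200,8,-115],"yaw":0},{"delta_pos":[-250,10,-115],"yaw":0},{"delta_pos":[-275,11,-115],"yaw":0},{"delta_pos":[-275,11,-115],"yaw":0},{"delta_pos":[-275,11,-115],"yaw":0}]' --claw 0

```text
time: 37.72
position: [0.4978, 0.2917, 0.357]
ee_rot: [0.772, -0.636, 0.0, 0.0]
contact_force: [0.2, -0.8, -0.4]
width: 0.0003
gripper_force: 0.0
```

```bash
cat >> g.py <<'E'
Hh=O+.0685*vy
def yz(): 
    p=read_state()['position']; return (p[:2]-Hh)@vx,(p[:2]-Hh)@vy,p[2]
def plan(a,d=.0095,s=.186):
    if a>np.pi/2: return -.230*np.cos(a)+.06*np.sin(a)+d, .20
    return -s*np.cos(a)+.06*np.sin(a)+d, .014+s*np.sin(a)+.06*np.cos(a)
E
python3 - <<'E'
from g import *
st(); print(np.round(yz(),4),np.degrees(read_state()['qpos']).round(1))
ci,im=snap('wrist','w14.png')
h=cv2.cvtColor(im,cv2.COLOR_BGR2HSV).astype(int)
for n,lo,hi in [('red',[0,130,30],[9,255,255]),('amb',[18,170,80],[35,255,255])]:
    mm=cv2.inRange(h.astype(np.uint8),np.array(lo),np.array(hi))
    for u,v,a in blob(im,lo,hi,150): print(n,round(u),round(v),a,px2w(ci,u,v,.026).round(4),fitm(ci,mm,(u,v),.026))
cv2.imwrite('pics/c14.png',im)
E
```

```text
37.725 [0.4978 0.2917 0.357 ] toolx [ 0.192 -0.981  0.   ] tooly [-0.981 -0.192  0.   ] z [ 0. -0. -1.] w 0.0003046169821495974 gf 0.0 F [ 0.2 -0.8 -0.4]
[-0.0026  0.1264  0.357 ] [ 49.8   8.1   0.7   0.  -82.6 -38.7]
red 216 11 570 [0.6182 0.1161 0.026 ] (array([0.6182, 0.116 , 0.0167]), 0.0011)
amb 342 13 567 [0.4578 0.0868 0.026 ] (array([0.4578, 0.0868, 0.0163]), 0.0004)
```

View pics/c14.png

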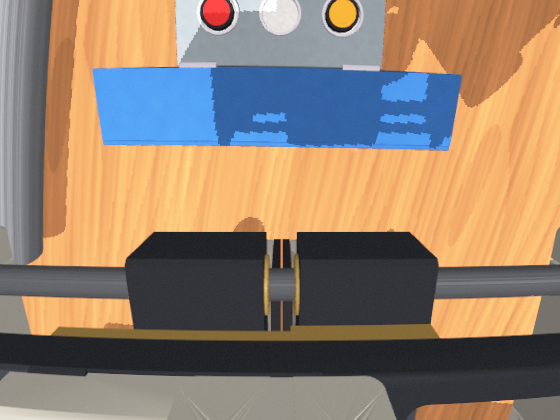

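Red (216,11) and amber (342,13) are centred in their rests, within about 2 mm. The cover's outer top edge is at row ~146, and the fingers are behind it.

>>> step_arm --series '[{"delta_pos":[0,0,50],"yaw":0},{"delta_pos":[0,0,100],"yaw":0},{"delta_pos":[0,0,140],"yaw":0},{"delta_pos":[0,0,157],"yaw":0},{"delta_pos":[0,0,157],"yaw":0},{"delta_pos":[0,0,157],"yaw":0}]'

```text
time: 38.52
position: [0.499, 0.2924, 0.2019]
ee_rot: [0.772, -0.636, 0.0, -0.001]
contact_force: [-0.8, -0.0, 0.1]
width: 0.0008
gripper_force: 0.0
```

```bash
python3 - <<'E'
from g import *
st(); x,y,z=yz(); print(x,y,z)
ci=camera_info('wrist'); c=dict(ci); P=np.array(ci['pose']).copy(); P[2,3]+=.157; c['pose']=P
print('edge', ((px2w(c,280,146,.236)[:2]-Hh)@vy).round(4))
for a in np.r_[1.68:0:-.06,0]:
    py,pz=plan(a); print(round(a,2),'tx',round((y-py)*1000,1),'tz',round((z-pz)*1000,1))
E
```

```text
38.525 [0.499  0.2924 0.2019] toolx [ 0.191 -0.982 -0.001] tooly [-0.982 -0.191 -0.003] z [ 0.002  0.002 -1.   ] w 0.0008038173195789203 gf 0.0 F [-0.8 -0.   0.1]
-0.0012757835625692702 0.1268383439064368 0.20187100230203645
edge 0.0848
1.68 tx 32.6 tz 1.9
1.62 tx 46.1 tz 1.9
1.56 tx 59.3 tz 1.2
1.5 tx 70.6 tz -1.9
1.44 tx 82.1 tz -4.4
1.38 tx 93.7 tz -6.1
1.32 tx 105.4 tz -7.2
1.26 tx 117.1 tz -7.6
1.2 tx 128.8 tz -7.2
1.14 tx 140.5 tz -6.2
1.08 tx 152.1 tz -4.5
1.02 tx 163.6 tz -2.0
0.96 tx 174.9 tz 1.1
0.9 tx 186.0 tz 4.9
0.84 tx 196.8 tz 9.3
0.78 tx 207.4 tz 14.4
0.72 tx 217.6 tz 20.1
0.66 tx 227.5 tz 26.4
0.6 tx 237.0 tz 33.3
0.54 tx 246.0 tz 40.8
0.48 tx 254.6 tz 48.8
0.42 tx 262.7 tz 57.2
0.36 tx 270.3 tz 66.2
0.3 tx 277.3 tz 75.6
0.24 tx 283.7 tz 85.4
0.18 tx 289.6 tz 95.5
0.12 tx 294.8 tz 106.0
0.06 tx 299.4 tz 116.8
0.0 tx 303.3 tz 127.9
```

>>> step_arm --series '[{"delta_pos":[20,0,0],"yaw":0},{"delta_pos":[32,0,0],"yaw":0},{"delta_pos":[42,0,0],"yaw":0},{"delta_pos":[52,0,0],"yaw":0},{"delta_pos":[62,0,0],"yaw":0},{"delta_pos":[71,0,-2],"yaw":0},{"delta_pos":[82,0,-4],"yaw":0},{"delta_pos":[94,0,-6],"yaw":0},{"delta_pos":[105,0,-7],"yaw":0},{"delta_pos":[117,0,-7.5],"yaw":0}]'

```text
time: 39.78
position: [0.5216, 0.1783, 0.2099]
ee_rot: [0.772, -0.636, 0.0, -0.003]
contact_force: [-3.4, 7.1, 8.1]
width: 0.0005
gripper_force: 4.7
```

```bash
python3 - <<'E'
from g import *
st(); print(np.round(yz(),4))
ci,im=snap('side','s15.png'); cv2.imwrite('pics/c15.png',cv2.resize(im[80:280,180:460],None,fx=2.5,fy=2.5))
E
```

```text
39.775 [0.5216 0.1783 0.2099] toolx [ 0.191 -0.982 -0.004] tooly [-0.982 -0.191 -0.005] z [ 0.004  0.005 -1.   ] w 0.0005480938196635937 gf 4.7062289249777 F [-3.4  7.1  8.1]
[-0.0007  0.0106  0.2099]
```

View pics/c15.png

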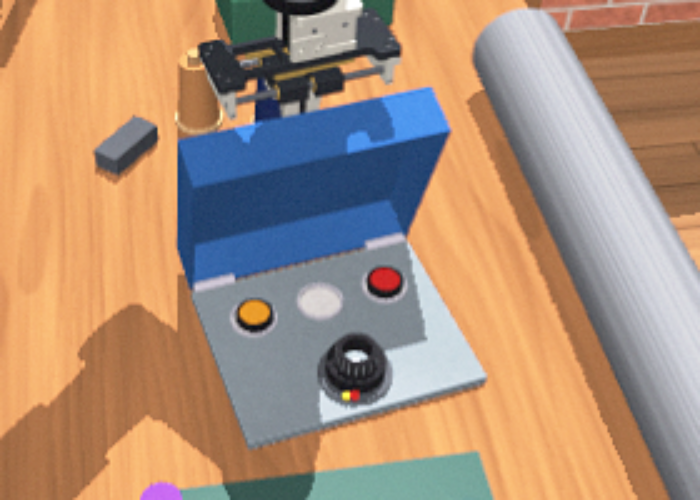

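The cover is tilting, with amber (254,315) and red (385,281) seated and the fingers on the pad.

>>> step_arm --series '[{"delta_pos":[12,0,0.5],"yaw":0},{"delta_pos":[23.5,0,1.5],"yaw":0},{"delta_pos":[35,0,3],"yaw":0},{"delta_pos":[46.5,0,5.5],"yaw":0},{"delta_pos":[58,0,8.5],"yaw":0},{"delta_pos":[69,0,12.5],"yaw":0},{"delta_pos":[80,0,17],"yaw":0},{"delta_pos":[90.5,0,22],"yaw":0},{"delta_pos":[100.5,0,27.5],"yaw":0},{"delta_pos":[110.5,0,34],"yaw":0}]'

```text
time: 41.08
position: [0.5419, 0.0677, 0.1751]
ee_rot: [0.772, -0.636, 0.001, -0.001]
contact_force: [-2.5, 0.0, 7.7]
width: 0.0008
gripper_force: 3.2
```

```bash
python3 - <<'E'
from g import *
st(); print(np.round(yz(),4),np.round(plan(.66),4))
E
```

```text
41.075 [0.5419 0.0677 0.1751] toolx [ 0.191 -0.982 -0.   ] tooly [-0.982 -0.191 -0.002] z [ 0.002  0.001 -1.   ] w 0.0008407935735704159 gf 3.1579457223415375 F [-2.5  0.   7.7]
[-0.0017 -0.1019  0.1751] [-0.1007  0.1754]
```

>>> step_arm --series '[{"delta_pos":[9.5,0,7],"yaw":0},{"delta_pos":[18.5,0,14.5],"yaw":0},{"delta_pos":[27,0,22.5],"yaw":0},{"delta_pos":[35,0,31],"yaw":0},{"delta_pos":[43,0,39],"yaw":0},{"delta_pos":[48.5,0,47],"yaw":0},{"delta_pos":[54,0,55],"yaw":0},{"delta_pos":[59,0,63],"yaw":0},{"delta_pos":[63.5,0,71],"yaw":0},{"delta_pos":[67.5,0,78],"yaw":0}]'

```text
time: 42.32
position: [0.5543, 0.0021, 0.0948]
ee_rot: [0.772, -0.636, -0.0, 0.0]
contact_force: [-1.4, 0.2, 2.9]
width: 0.0007
gripper_force: 1.5
```

```bash
python3 - <<'E'
from g import *
st(); print(np.round(yz(),4),np.round(plan(.12),4))
E
```

```text
42.325 [0.5543 0.0021 0.0948] toolx [ 0.191 -0.982 -0.   ] tooly [-0.982 -0.191  0.   ] z [-0.  0. -1.] w 0.0006689941038204933 gf 1.4840795708005317 F [-1.4  0.2  2.9]
[-0.0018 -0.1687  0.0948] [-0.168   0.0958]
```

>>> step_arm --series '[{"delta_pos":[1.5,0,4],"yaw":0},{"delta_pos":[3,0,8],"yaw":0},{"delta_pos":[4.5,0,12],"yaw":0},{"delta_pos":[6,0,15.5],"yaw":0},{"delta_pos":[7,0,18.5],"yaw":0},{"delta_pos":[8,0,20.5],"yaw":0},{"delta_pos":[8,0,21.5],"yaw":0},{"delta_pos":[8,0,21.5],"yaw":0}]'

```text
time: 43.32
position: [0.5559, -0.0054, 0.0743]
ee_rot: [0.772, -0.636, 0.0, -0.0]
contact_force: [-1.8, 0.1, 6.5]
width: 0.0003
gripper_force: 3.0
```

>>> step_arm --series '[{"delta_pos":[0,0,0.7],"yaw":0},{"delta_pos":[0,0,1.4],"yaw":0},{"delta_pos":[0,0,2],"yaw":0},{"delta_pos":[0,0,2],"yaw":0}]'

```text
time: 43.82
position: [0.5559, -0.0054, 0.0742]
ee_rot: [0.772, -0.636, 0.0, -0.0]
contact_force: [-9.0, 0.9, 24.1]
width: 0.0004
gripper_force: 11.7
```

>>> step_arm --series '[{"delta_pos":[0,0,2],"yaw":0},{"delta_pos":[0,0,0],"yaw":0},{"delta_pos":[0,0,-10],"yaw":0},{"delta_pos":[0,0,-60],"yaw":0},{"delta_pos":[0,0,-120],"yaw":0},{"delta_pos":[0,0,-180],"yaw":0},{"delta_pos":[0,0,-180],"yaw":0},{"delta_pos":[0,0,-180],"yaw":0}]'

```text
time: 44.82
position: [0.5556, -0.0053, 0.2517]
ee_rot: [0.772, -0.636, -0.0, -0.0]
contact_force: [0.1, -0.3, -0.1]
width: 0.0007
gripper_force: 0.0
```

```bash
python3 - <<'E'
from g import *
st()
for c in ('side','top'):
    ci,im=snap(c,c+'16.png'); print(c,find(c,ci,'cover')[:2],find(c,ci,'cover_push')[:2])
im=cv2.imread('pics/side16.png'); cv2.imwrite('pics/c16.png',cv2.resize(im[100:300,180:460],None,fx=2.5,fy=2.5))
E
```

```text
44.825 [ 0.5556 -0.0053  0.2517] toolx [ 0.191 -0.982 -0.001] tooly [-0.982 -0.191 -0.   ] z [-0.     0.001 -1.   ] w 0.0006807843251081728 gf 0.0 F [ 0.1 -0.3 -0.1]
side [(0.73, array([0.537, 0.019, 0.074]), array([314., 208.]))] [(0.68, array([ 0.3  , -0.408,  0.003]), array([240., 392.])), (0.61, array([0.539, 0.016, 0.076]), array([315., 208.]))]
top [(0.69, array([ 0.487, -0.475,  0.025]), array([437., 219.])), (0.63, array([0.498, 0.074, 0.075]), array([255., 210.]))] [(0.57, array([0.5  , 0.076, 0.076]), array([254., 209.]))]
```

View pics/c16.png

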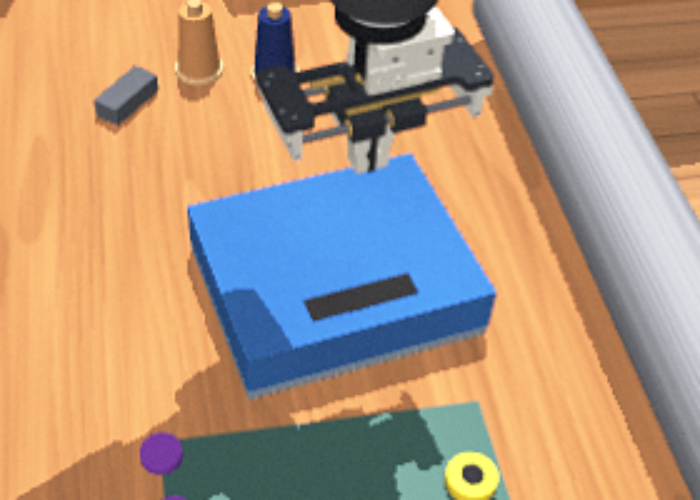

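The cover is shut flat on the base, the robot is clear, and the bystanders are undisturbed.

```bash
python3 -c "
from bench import *
print(job_done())"
```

```text
the job is handed in; nothing more can be done
None
```

I handed the job in at about 45 s: lens seated in the cell, ring screwed to its stop, red and amber spares in their rests (no green was present), and cover shut gently; the hand-in call returned no verdict.

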